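# Set up a shaft on V-blocks for a run-out check

## Task

Set the shaft up for a run-out check on the surface plate. First pick out the two matching V-blocks and stand them on the plate, vees in line and as far apart as the shaft's two journals; then lay the shaft in both vees so that each block carries one journal near its middle, clear of the thick centre part; last, stand the dial gauge on the plate with its plunger resting on top of the thick centre part of the shaft and partly pushed in. Leave the odd, taller V-block, the bearing and the oil can where they are.

Things in the scene. Friction and masses are not known exactly. Their poses are not given: they have to be found in the camera images.
- surface_plate: Cast-iron surface plate with a bare dark grey iron top and ribbed grey painted sides, 210 x 170 x 30 mm, fixed to the bench. Origin: centre of its underside (bench height); x along its 210 mm side, z up; its flat top is 30 mm above the origin.
- vblock_a: One of two identical small steel V-blocks: 28 mm thick (x, along which the vee runs), 50 mm wide (y), 40 mm high, 0.3 kg. Origin: centre of its underside, z up. 90 degree vee in the top, 32 mm wide at the mouth, 16 mm deep. The 28 x 40 mm cheeks that face +y and -y are flat: grip it across its 50 mm width. A seated journal's axis is 38 mm above its underside.
- vblock_b: The other of the two identical small V-blocks, same size, shape and axes as vblock_a.
- vblock_tall: The odd V-block: same shape but plainly larger, 36 x 64 x 52 mm high (vee runs along x). Not part of the pair; leave it. Origin: centre of its underside.
- shaft: Bright steel stepped shaft, 180 mm long, 0.45 kg, lying on the bench (axis 16 mm up). Origin on its axis at mid-length, x along the axis; y and z turn as it rolls. Thick centre part 32 mm diameter, x = -30 to 30 mm (grip here); on each side a 20 mm journal from 30 to 76 mm (middle at 53), then a 14 mm end to 90. Either way round will do.
- gauge: Dial gauge on a stand, 0.75 kg, magnet off. Origin: centre of the base's underside, z up. Base 50 (x) x 56 x 46 mm high; 12 mm post to 152 mm; on it a black clamp block 26 x 26, 108 to 144 mm up: grip across its y faces. A rod runs along +x, 119 mm up, to the dial (46 mm disc, x = 65 to 84, 81 to 127 mm up); plunger points down at x = 75, y = 0, tip 49 mm above the underside.
- plunger (a joint): The gauge's spring plunger, in metres: 0 fully out, 0.010 fully pushed in (upward). Soft spring, about 1 N. With the gauge standing on the plate over the top line of the seated shaft's centre part it reads about 0.005.
- bearing: Ball bearing lying flat, 53 mm diameter, 16 mm high, bystander. Origin: centre of its underside.
- oil_can: Green oil can with a thin spout, 72 x 141 x 206 mm high, bystander. Origin: centre of its underside.
Things that resemble listed ones, but are neither listed nor needed, are in the scene too. Leave any red look-alike of the vblock_b alone.

How it is judged:
By the outcome, as a careful person would: the job done as asked, in the order asked, and still so for the second after the job is handed in, with the robot touching nothing.
It also fails if it takes over 109 s, if anything falls off the work surface, if the arm or the gripper's body presses on something with over 40 N, if the wrist force passes 120 N, or if a joint passes its speed limit or range.

## Robot

A 6-joint arm with a two-finger parallel gripper is mounted at the origin on a cart in front of the work surface, level with it; the furniture and walls round the work are solid. World frame = base frame: x ahead of the robot, y to its left, z up, the work surface at z = 0. Lengths are in m, angles in degrees, forces in N, time in s.
With the tool pointing down it reaches from about 0.3 to 0.75 m from the base axis. Payload 8.5 kg.
Tool frame: the origin (TCP) lies midway between the tips of the shut fingers; the grasp point (between the pads) lies 19 mm behind it (env.pinch_z is the z of the grasp point in the tool frame, in m); z points along the fingers, y is the line along which they close (so a half turn about z gives the same grasp; the last joint's range is limited). The gripper opens to 85 mm and grips with 20 to 120 N. Pads are 22 mm wide; open, the fingers measure 114 mm over their backs; the gripper's body (76 mm by 85 mm) begins 54 mm behind the grasp point. The pads swing forward as they close: fully open they stand 13 mm farther back than shut.
Start: joints at [-12.336, 21.807, 74.336, -0, 83.858, -12.336], TCP at [0.55, 0, 0.211] pointing down, gripper open.
Joint ranges: [-178.18, 178.18], [-50.72, 133.34], [12.68, 142.11], [-81.47, 261.47], [9.98, 163.14], [-165.26, 165.26]. Speed limits (degrees/s): [136.94, 136.94, 180, 180, 180, 180].

## Interface

Orientations are given as a 3x3 rotation matrix whose columns are the frame's x, y, z axes.
In Python, from rig import env gives the robot as it stands.
- The arm moves only by the tool arm_command, never from a script. Its argument "deltas" is a list of rows, each an object of numbers: "rx", "ry", "rz": the turn, a rotation vector about the tool's x, y, z in rad; "dx", "dy", "dz": the shift along the tool's x, y, z in m; "fingers": the finger opening in m, from 0 to 0.0854. In form: [{"rx": .., "ry": .., "rz": .., "dx": .., "dy": .., "dz": .., "fingers": ..}, ...]. A call has 1 to 12 rows; each row shifts and turns the commanded pose from where the row before left it, along the tool's axes as they then stand; what a row does not reach is not made up. A row lasts 1/10 s, in which the tool goes at most 50 mm and 8.59 degrees, less where a joint would pass 70% of its speed; a pose out of reach is approached as far as the arm can. A call is refused whole if a number of a shift passes 0.05 or a number of a turn 0.15, either way. A call with a gripper value outside its range is refused whole. The fingers move at their own pace and stop on an object; "squeeze" is the grip in N (left out, the last holds). Time passes only in rows, so rows that do not move let the fingers close. It gives the time, the measured TCP pose, the force, the opening and the grip force at its end, in the units of the state.
- env.observe(): the state, without advancing time (a new reading comes with each control period).
- env.get_image(name): name is "scene" or "side" or "wrist"; returns a dict with "color" (420x560x3 uint8, blue, green, red), "camera_matrix" (3x3 intrinsics, pixels), "eye" and "orientation" of the camera in the world. Camera axes: x right, y up, looking along -z (the intrinsics and any distortion apply to the point x, -y, -z); pixel columns grow to the right and rows downward; lengths in m; the calibration is good to about 2 mm. A picture is of the moment at which its call begins. There is no depth.
- env.close_job(): hands the job in; it is judged then, once.
Trained networks look in a picture, given as the dict that the camera call returned (one of the last four; its "shot" number tells which), for a name from the list of things; names that differ only in an ending like _2 or _b are one class to them, and where a whole thing is asked for, a point or a joint stands for the part that bears it (a point fixed in the world has none). Each returns a list of dicts, best first, with "p" (0 to 1); they miss things now and then, are a little off and sometimes report something else, mostly with a low value. They report only what shows in the picture. A call takes as long as a camera call. They do not tell look-alikes from the thing itself.
- env.look_for(query, picture): "box" ([left, top, right, bottom] in pixels, round what is visible of it).
- env.tip_of(query, picture): "location" ([column, row] in pixels: a listed point, or the origin of a listed thing).
The state is a dict: "time_s": time; "q": joint angles; "qvel": joint speeds; "joint_efforts": joint torques, N m; "position": TCP position; "tool_rot": TCP orientation; "ft_force": force on the tool from outside, world axes, zero at the start; "wrist_torque": the same for the moment, N m; "grip_width": finger opening in m; "gripper_force": force on a finger pad.
Only numpy, scipy, OpenCV 4.12 (cv2) and the standard library are available. Lean on these libraries where they do the work, as an engineer would, in place of code of your own. Each camera call takes 0.05 s, during which the arm holds its last target. There are 200 camera calls.

## Working session

There is one attempt and no reset: what is moved stays moved. The work goes in short steps, Python scripts to look and compute and a tool call to move; the robot and the scene stay as the last step left them, time stands still between calls to the robot, and variables do not carry over. Pictures are saved under pics/ and viewed, at most 14 in all, crops included, and the job is handed in when it is done.

Besides the shell and the picture viewer there is one more tool, called after "Request:" by a JSON object that holds its "fn" and its "kwargs", one argument or row to a line. arm_command: Moves the arm, as the interface text tells. Its arguments: {"type":"object","properties":{"deltas":{"type":"array"},"squeeze":{"type":"number"}},"required":["deltas"]}

```bash
mkdir -p pics; ls; cat > h.py <<'E'
import numpy as np,cv2
from rig import env
def proj(im,P):
    P=np.atleast_2d(P);R=np.array(im['orientation']);c=(P-np.array(im['eye']))@R
    K=np.array(im['camera_matrix']);v=np.c_[c[:,0],-c[:,1],-c[:,2]]@K.T
    return v[:,:2]/v[:,2:]
def ray(im,uv):
    K=np.array(im['camera_matrix']);d=np.linalg.solve(K,[uv[0],uv[1],1.]);d=np.array(im['orientation'])@[d[0],-d[1],-d[2]]
    return np.array(im['eye']),d
def atz(im,uv,z):
    e,d=ray(im,uv);return e+d*(z-e[2])/d[2]
E
python3 - <<'E'
from h import *
for n in ['scene','side','wrist']:
    im=env.get_image(n);cv2.imwrite(f'pics/{n}0.png',im['color']);print(n,[k for k in im],np.round(im['eye'],3),np.round(im['camera_matrix'],1).tolist())
    for q,z in [('vblock_a',0),('vblock_tall',0),('shaft',.016),('gauge',0),('surface_plate',0),('bearing',0),('oil_can',0)]:
        for r in env.tip_of(q,im):
            print(q,round(r['p'],2),np.round(r['location']),np.round(atz(im,r['location'],z)[:2],3))
print(env.observe(),env.pinch_z)
E
```

```text
pics
scene ['color', 'camera_matrix', 'eye', 'orientation', 'shot'] [0.007 0.722 0.907] [[464.6, 0.0, 283.0], [0.0, 464.6, 203.8], [0.0, 0.0, 1.0]]
vblock_a 0.92 [292. 242.] [0.5   0.194]
vblock_a 0.8 [240. 221.] [0.644 0.239]
vblock_a 0.74 [411. 193.] [ 0.386 -0.157]
vblock_a 0.72 [301. 328.] [0.323 0.35 ]
vblock_a 0.67 [242. 159.] [0.823 0.074]
vblock_tall 0.97 [270. 261.] [0.497 0.272]
shaft 0.84 [319. 274.] [0.382 0.229]
gauge 0.91 [247. 304.] [0.45  0.392]
surface_plate 0.77 [315. 183.] [ 0.601 -0.003]
bearing 0.85 [323. 230.] [0.47  0.112]
oil_can 0.95 [227. 184.] [0.773 0.174]
side ['color', 'camera_matrix', 'eye', 'orientation', 'shot'] [0.561 0.913 0.761] [[453.2, 0.0, 280.7], [0.0, 453.2, 212.0], [0.0, 0.0, 1.0]]
vblock_a 0.92 [311. 240.] [0.502 0.198]
vblock_a 0.79 [343. 150.] [ 0.391 -0.151]
vblock_a 0.61 [403. 298.] [0.326 0.365]
vblock_a 0.49 [183. 204.] [0.818 0.065]
vblock_tall 0.64 [317. 267.] [0.494 0.278]
shaft 0.58 [367. 243.] [0.381 0.227]
gauge 0.82 [342. 315.] [0.452 0.402]
surface_plate 0.98 [273. 186.] [0.591 0.002]
bearing 0.83 [325. 213.] [0.463 0.11 ]
oil_
[... 506 characters left out ...]
4962e+01]), 'qvel': array([-0.00555043, -0.07066018,  0.02925863, -0.05915641, -0.06601613,
       -0.0127078 ]), 'joint_efforts': array([ 8.47550764e-04, -4.48327267e+01, -2.31462836e+01, -1.46828311e-04,
        7.31823202e-04, -2.26480893e-05]), 'position': array([5.49980313e-01, 2.20088674e-05, 2.11221924e-01]), 'tool_rot': array([[-4.86532711e-05,  9.99999999e-01, -8.56927524e-06],
       [ 9.99999999e-01,  4.86532908e-05,  2.29780781e-06],
       [ 2.29822473e-06, -8.56916344e-06, -1.00000000e+00]]), 'ft_force': array([-0.77386204, -0.17616215, -0.9488596 ]), 'wrist_torque': array([ 0.01323978,  0.01515809, -0.00689514]), 'gripper_force': 0.0, 'grip_width': 0.08543429583801301} -0.0187
```

```bash
python3 -c "
import cv2,numpy as np
a=cv2.imread('pics/scene0.png')[110:380,150:480];cv2.imwrite('pics/s1.png',cv2.resize(a,None,fx=2.2,fy=2.2,interpolation=cv2.INTER_CUBIC))
a=cv2.imread('pics/side0.png')[110:380,120:480];cv2.imwrite('pics/s2.png',cv2.resize(a,None,fx=2.2,fy=2.2,interpolation=cv2.INTER_CUBIC))"
```

```text
(no output)
```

View pics/s1.png

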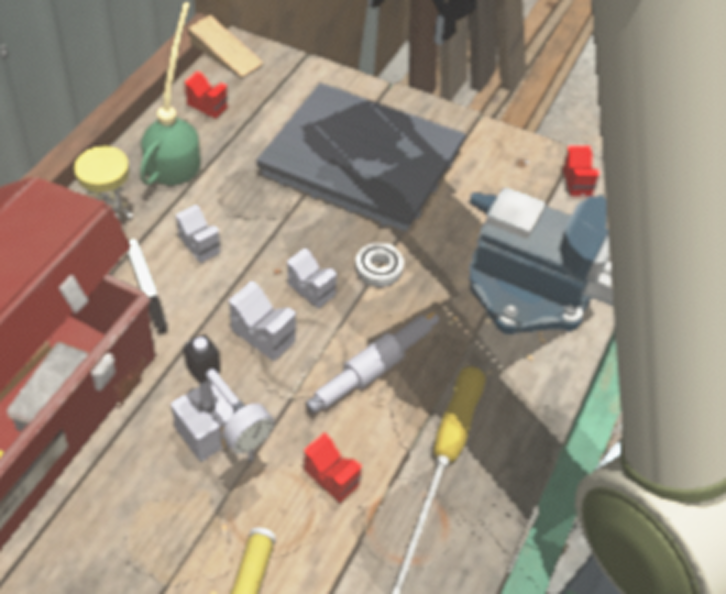

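View pics/s2.png

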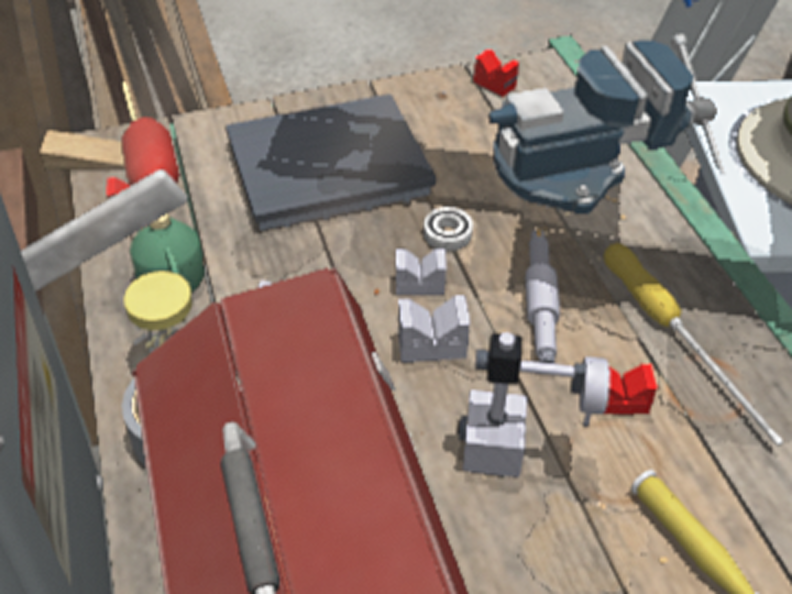

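The pictures show the two small grey V-blocks at about (0.50, 0.195) and (0.64, 0.24). The tall block is at (0.495, 0.275), the shaft at (0.38, 0.23), the gauge at (0.45, 0.395) and the plate at (0.597, 0). The three red blocks are look-alikes. Next I'll put the wrist camera over the parts.

Request:
{"fn": "arm_command", "kwargs": {
  "deltas": [
    {"dx":0.034,"dy":-0.006,"dz":-0.024},
    {"dx":0.034,"dy":-0.006,"dz":-0.024},
    {"dx":0.034,"dy":-0.006,"dz":-0.024},
    {"dx":0.034,"dy":-0.006,"dz":-0.024},
    {"dx":0.034,"dy":-0.006,"dz":-0.024},
    {},
    {}
  ]
}}

```text
invalid input
```

```bash
python3 - <<'E'
from h import *
import pickle
for n in ['wrist','scene','side']:
    im=env.get_image(n);cv2.imwrite(f'pics/{n}1.png',im['color']);pickle.dump(im,open(n+'1.pkl','wb'))
    for q,z in [('vblock_a',0),('vblock_tall',0),('shaft',.016),('gauge',0),('surface_plate',0),('bearing',0)]:
        for r in env.tip_of(q,im):
            print(n,q,round(r['p'],2),np.round(r['location']),np.round(atz(im,r['location'],z)[:2],3))
print(env.observe()['position'])
im=cv2.imread('pics/wrist1.png');cv2.imwrite('pics/w1.png',cv2.resize(im,(800,600),interpolation=cv2.INTER_CUBIC))
E
```

```text
wrist vblock_a 0.55 [504. 121.] [0.82  0.066]
wrist surface_plate 0.7 [316. 174.] [0.598 0.004]
wrist bearing 0.7 [203.  76.] [0.466 0.117]
wrist bearing 0.63 [318. 174.] [0.601 0.004]
scene vblock_a 0.9 [291. 241.] [0.504 0.195]
scene vblock_a 0.87 [237. 224.] [0.642 0.25 ]
scene vblock_a 0.84 [410. 193.] [ 0.389 -0.157]
scene vblock_a 0.61 [269. 262.] [0.498 0.276]
scene vblock_a 0.56 [302. 327.] [0.324 0.347]
scene vblock_a 0.55 [244. 160.] [0.814 0.071]
scene vblock_tall 0.63 [269. 260.] [0.501 0.273]
scene shaft 0.66 [319. 274.] [0.383 0.228]
scene gauge 0.56 [246. 303.] [0.454 0.392]
scene surface_plate 0.83 [316. 182.] [ 0.602 -0.005]
scene bearing 0.76 [322. 231.] [0.47  0.115]
side vblock_a 0.71 [399. 297.] [0.333 0.362]
side vblock_a 0.67 [310. 243.] [0.505 0.208]
side vblock_a 0.62 [347. 148.] [ 0.378 -0.159]
side vblock_a 0.55 [181. 204.] [0.823 0.066]
side vblock_tall 0.81 [317. 263.] [0.493 0.267]
side vblock_tall 0.31 [310. 241.] [0.504 0.203]
side shaft 0.78 [366. 244.] [0.384 0.229]
side shaft 0.28 [323. 217.] [0.472 0.141]
side gauge 0.76 [345. 314.] [0.448 0.401]
side gauge 0.29 [365. 243.] [0.381 0.212]
side surface_plate 0.87 [270. 186.] [0.599 0.001]
side bearing 0.62 [323. 216.] [0.468 0.12 ]
side bearing 0.32 [310. 240.] [0.504 0.198]
[ 5.49976640e-01 -1.52378567e-05  2.11202988e-01]
```

View pics/w1.png

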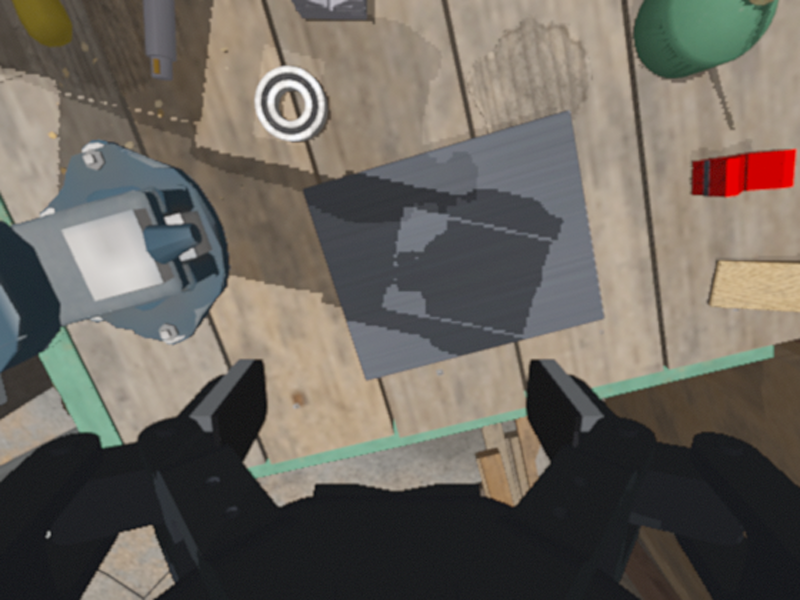

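Wrist view shows the plate with corners at (304,187), (570,112), (604,320) and (368,379) in the 800x600 view. The move was refused, so I'll give every key in each row.

Request:
{"fn": "arm_command", "kwargs": {
  "deltas": [
    {"rx":0,"ry":0,"rz":0,"dx":0.034,"dy":-0.006,"dz":-0.024,"fingers":0.085},
    {"rx":0,"ry":0,"rz":0,"dx":0.034,"dy":-0.006,"dz":-0.024,"fingers":0.085},
    {"rx":0,"ry":0,"rz":0,"dx":0.034,"dy":-0.006,"dz":-0.024,"fingers":0.085},
    {"rx":0,"ry":0,"rz":0,"dx":0.034,"dy":-0.006,"dz":-0.024,"fingers":0.085},
    {"rx":0,"ry":0,"rz":0,"dx":0.034,"dy":-0.006,"dz":-0.024,"fingers":0.085},
    {"rx":0,"ry":0,"rz":0,"dx":0,"dy":0,"dz":0,"fingers":0.085},
    {"rx":0,"ry":0,"rz":0,"dx":0,"dy":0,"dz":0,"fingers":0.085}
  ]
}}

```text
time_s: 2.95
position: [0.5198, 0.1704, 0.3312]
tool_rot: [[-0.001, 1.0, 0.0], [1.0, 0.001, -0.0], [-0.0, 0.0, -1.0]]
ft_force: [-0.2, 0.8, -1.1]
grip_width: 0.0848
gripper_force: 0.0
```

```bash
python3 - <<'E'
from h import *
import pickle
im=pickle.load(open('wrist1.pkl','rb'))
c=[atz(im,np.array(p)*.7,.03) for p in [(304,187),(570,112),(604,320),(368,379)]];print(np.round(c,4), np.mean(c,0))
im=env.get_image('wrist');cv2.imwrite(f'pics/w2o.png',im['color']);pickle.dump(im,open('w2.pkl','wb'))
for q,z in [('vblock_a',0),('vblock_tall',0),('shaft',.016),('gauge',0),('surface_plate',0),('bearing',0)]:
        for r in env.tip_of(q,im):
            print(q,round(r['p'],2),np.round(r['location']),np.round(atz(im,r['location'],z)[:2],3))
print(env.observe()['position'])
cv2.imwrite('pics/w2.png',cv2.resize(im['color'],(800,600),interpolation=cv2.INTER_CUBIC))
E
```

```text
[[ 0.4794  0.0564  0.03  ]
 [ 0.6786  0.1101  0.03  ]
 [ 0.724  -0.0517  0.03  ]
 [ 0.5259 -0.1056  0.03  ]] [0.60198102 0.00232435 0.03      ]
vblock_a 0.82 [356. 120.] [0.643 0.24 ]
vblock_a 0.81 [208. 336.] [ 0.388 -0.158]
vblock_a 0.74 [149.  44.] [0.331 0.347]
vblock_a 0.73 [266. 151.] [0.502 0.191]
vblock_a 0.58 [451. 224.] [0.818 0.067]
vblock_tall 0.6 [261.  93.] [0.495 0.279]
shaft 0.61 [188. 128.] [0.384 0.227]
gauge 0.75 [227.   4.] [0.449 0.399]
surface_plate 0.79 [324. 257.] [0.602 0.005]
bearing 0.86 [245. 194.] [0.467 0.12 ]
[0.52011778 0.16934162 0.33076711]
```

View pics/w2.png

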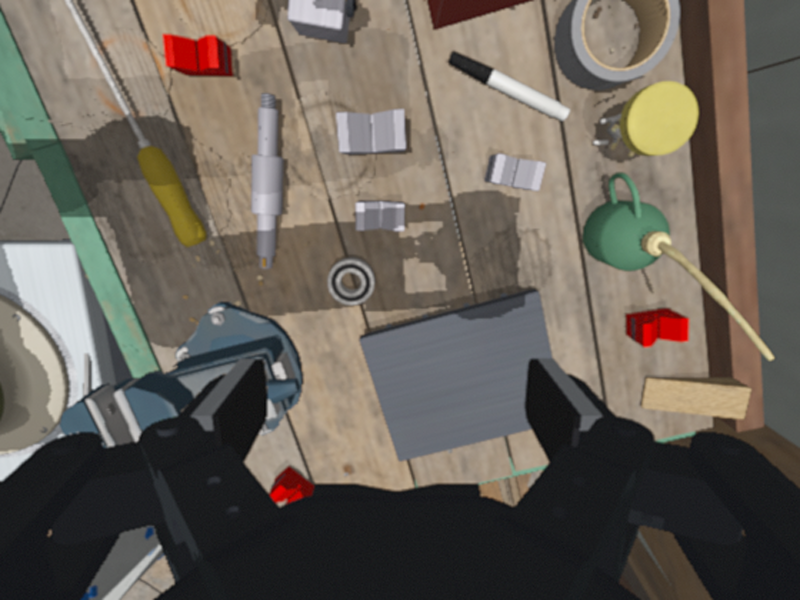

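```bash
python3 -c "
import cv2
a=cv2.imread('pics/w2o.png')[60:195,170:390];cv2.imwrite('pics/w2c.png',cv2.resize(a,None,fx=3.6,fy=3.6,interpolation=cv2.INTER_CUBIC))"
```

```text
(no output)
```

View pics/w2c.png

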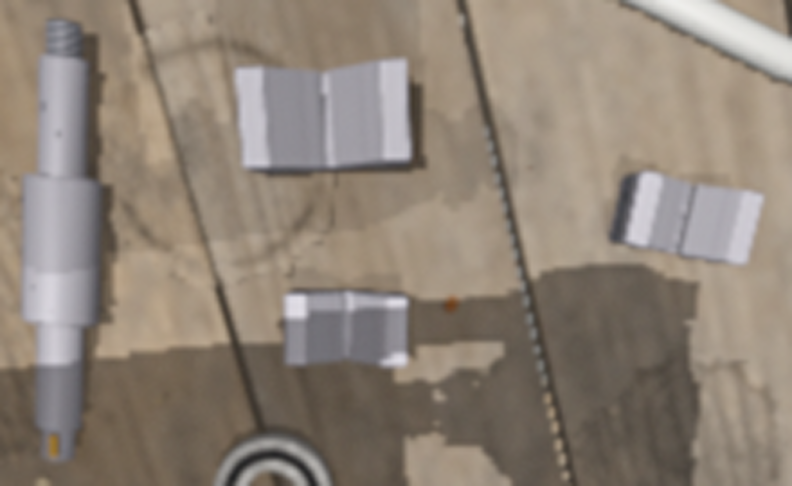

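```bash
python3 - <<'E'
from h import *
import pickle
im=pickle.load(open('w2.pkl','rb'))
f=lambda p,z:atz(im,np.array(p)/3.6+[170,60],z)[:2]
for n,c in [('A',[(285,296),(407,297),(408,366),(286,363)]),('B',[(642,171),(764,193),(747,264),(626,244)])]:
    w=np.array([f(p,.04) for p in c]);d=(w[1]+w[2]-w[0]-w[3])/2;e=(w[0]+w[1]-w[2]-w[3])/2
    print(n,w.mean(0).round(4),np.linalg.norm(d),np.linalg.norm(e),np.degrees(np.arctan2(d[1],d[0])),np.degrees(np.arctan2(e[1],e[0])))
p=[f(q,.016) for q in [(65,20),(63,60),(61,180),(61,325),(57,430),(56,460)]];print(np.round(p,4));d=p[0]-p[-1];print(np.linalg.norm(d),np.degrees(np.arctan2(d[1],d[0])),(p[0]+p[-1])/2,(p[2]+p[3])/2)
a=np.radians(15);u=np.array([np.cos(a),np.sin(a)]);print(u)
E
```

```text
A [0.5041 0.1935] 0.05007685228456367 0.027621373179193415 -0.8791612078495827 90.38698130497245
B [0.6438 0.2382] 0.04986860585338937 0.02811971262349628 -9.27026103808669 80.76374559968606
[[0.3911 0.3149]
 [0.3891 0.2999]
 [0.3847 0.2534]
 [0.3801 0.1936]
 [0.3748 0.1477]
 [0.3733 0.1342]]
0.18162718753856166 84.39517688225273 [0.38218309 0.22453001] [0.38241459 0.22351471]
[0.96592583 0.25881905]
```

The crop shows block A level at crop (346,330), block B turned about 9° at (694,218), and the shaft's thick part centred at (62,251). That puts A at (0.504, 0.1935), B at (0.644, 0.238) and the shaft at (0.382, 0.224) with its axis at 84.5°. I'll go over A first.

Request:
{"fn": "arm_command", "kwargs": {
  "deltas": [
    {"rx":0,"ry":0,"rz":0.009,"dx":0.012,"dy":-0.008,"dz":0.02,"fingers":0.085},
    {"rx":0,"ry":0,"rz":0,"dx":0.012,"dy":-0.008,"dz":0.03,"fingers":0.085},
    {"rx":0,"ry":0,"rz":0,"dx":0,"dy":0,"dz":0.03,"fingers":0.085},
    {"rx":0,"ry":0,"rz":0,"dx":0,"dy":0,"dz":0.03,"fingers":0.085},
    {"rx":0,"ry":0,"rz":0,"dx":0,"dy":0,"dz":0.03,"fingers":0.085},
    {"rx":0,"ry":0,"rz":0,"dx":0,"dy":0,"dz":0.03,"fingers":0.085},
    {"rx":0,"ry":0,"rz":0,"dx":0,"dy":0,"dz":0.03,"fingers":0.085},
    {"rx":0,"ry":0,"rz":0,"dx":0,"dy":0,"dz":0.03,"fingers":0.085},
    {"rx":0,"ry":0,"rz":0,"dx":0,"dy":0,"dz":0.02,"fingers":0.085},
    {"rx":0,"ry":0,"rz":0,"dx":0,"dy":0,"dz":0,"fingers":0.085},
    {"rx":0,"ry":0,"rz":0,"dx":0,"dy":0,"dz":0,"fingers":0.085}
  ]
}}

```text
time_s: 4.4
position: [0.5045, 0.1939, 0.0817]
tool_rot: [[0.009, 1.0, 0.0], [1.0, -0.009, 0.0], [0.0, 0.0, -1.0]]
ft_force: [-0.2, -0.2, -0.2]
grip_width: 0.0848
gripper_force: 0.0
```

```bash
cat >> h.py <<'E'
def to(x,y,z,phi=None):
    "shift in tool axes (after turning to phi) and turn about tool z to reach TCP x,y,z with tool y at phi deg (mod 180)"
    s=env.observe();R=np.array(s['tool_rot']);p=s['position'];c=np.degrees(np.arctan2(R[1,1],R[0,1]))
    if phi is None: phi=c
    d=(phi-c+90)%180-90;a=np.radians(c+d)
    ty=np.array([np.cos(a),np.sin(a),0]);tx=np.array([-np.sin(a),np.cos(a),0])
    w=np.array([x,y,z])-p
    print('t',round(s['time_s'],2),'pos',p.round(4),'yaw',c.round(2),'tilt',R[:,2].round(4),'turn rz',np.radians(-d).round(3),'then dx dy dz',(w@tx).round(4),(w@ty).round(4),-w[2].round(4),'q',np.round(s['q'],0),'F',np.round(s['ft_force'],1),'w',round(s['grip_width'],4),round(s['gripper_force'],1))
E
python3 -c "
from h import *
to(.504,.1935,.004,-.5)
im=env.get_image('wrist');cv2.imwrite('pics/w3.png',im['color'])"
```

```text
t 4.4 pos [0.5045 0.1939 0.0817] yaw -0.54 tilt [ 3.e-04  0.e+00 -1.e+00] turn rz -0.001 then dx dy dz -0.0004 -0.0005 0.0777 q [ 8. 28. 87. -0. 65.  9.] F [-0.2 -0.2 -0.2] w 0.0848 0.0
```

View pics/w3.png

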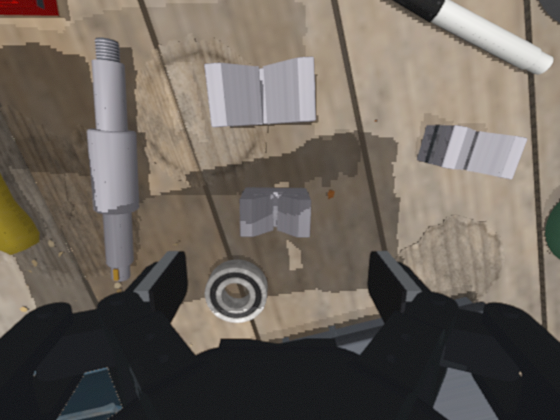

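Block A sits between the open fingers at (275,212), with the finger midline near 277. I'll descend and grip.

Request:
{"fn": "arm_command", "kwargs": {
  "deltas": [
    {"rx":0,"ry":0,"rz":0,"dx":0,"dy":0,"dz":0.025,"fingers":0.085},
    {"rx":0,"ry":0,"rz":0,"dx":0,"dy":0,"dz":0.025,"fingers":0.085},
    {"rx":0,"ry":0,"rz":0,"dx":0,"dy":0,"dz":0.015,"fingers":0.085},
    {"rx":0,"ry":0,"rz":0,"dx":0,"dy":0,"dz":0.01,"fingers":0.085},
    {"rx":0,"ry":0,"rz":0,"dx":0,"dy":0,"dz":0,"fingers":0.065},
    {"rx":0,"ry":0,"rz":0,"dx":0,"dy":0,"dz":0,"fingers":0.055},
    {"rx":0,"ry":0,"rz":0,"dx":0,"dy":0,"dz":0,"fingers":0.045},
    {"rx":0,"ry":0,"rz":0,"dx":0,"dy":0,"dz":0,"fingers":0.04},
    {"rx":0,"ry":0,"rz":0,"dx":0,"dy":0,"dz":0,"fingers":0.04},
    {"rx":0,"ry":0,"rz":0,"dx":0,"dy":0,"dz":0,"fingers":0.04}
  ],
  "squeeze": 60
}}

```text
time_s: 5.45
position: [0.5048, 0.1942, 0.0078]
tool_rot: [[0.009, 1.0, 0.002], [1.0, -0.009, 0.0], [0.0, 0.002, -1.0]]
ft_force: [-0.1, -0.5, 6.4]
grip_width: 0.0485
gripper_force: 62.7
```

```bash
python3 -c "
from h import *
to(.504,.1935,.1)"
```

```text
t 5.45 pos [0.5048 0.1942 0.0078] yaw -0.51 tilt [ 2.4e-03  3.0e-04 -1.0e+00] turn rz -0.0 then dx dy dz -0.0007 -0.0008 -0.0922 q [ 8. 34. 91. -0. 54.  9.] F [-0.1 -0.5  6.4] w 0.0485 62.7
```

Request:
{"fn": "arm_command", "kwargs": {
  "deltas": [
    {"rx":0,"ry":0,"rz":0,"dx":0,"dy":0,"dz":-0.02,"fingers":0.04},
    {"rx":0,"ry":0,"rz":0,"dx":0,"dy":0,"dz":-0.04,"fingers":0.04},
    {"rx":0,"ry":0,"rz":0,"dx":0,"dy":0,"dz":-0.04,"fingers":0.04},
    {"rx":0,"ry":0,"rz":0.145,"dx":0,"dy":0,"dz":0,"fingers":0.04},
    {"rx":0,"ry":0,"rz":0.145,"dx":0,"dy":0,"dz":0,"fingers":0.04},
    {"rx":0,"ry":0,"rz":0.145,"dx":0,"dy":0,"dz":0,"fingers":0.04},
    {"rx":0,"ry":0,"rz":0.145,"dx":0,"dy":0,"dz":0,"fingers":0.04},
    {"rx":0,"ry":0,"rz":0.145,"dx":0,"dy":0,"dz":0,"fingers":0.04},
    {"rx":0,"ry":0,"rz":0.145,"dx":0,"dy":0,"dz":0,"fingers":0.04},
    {"rx":0,"ry":0,"rz":0.145,"dx":0,"dy":0,"dz":0,"fingers":0.04},
    {"rx":0,"ry":0,"rz":0.145,"dx":0,"dy":0,"dz":0,"fingers":0.04},
    {"rx":0,"ry":0,"rz":0.14,"dx":0,"dy":0,"dz":0,"fingers":0.04}
  ]
}}

```text
time_s: 6.65
position: [0.504, 0.1941, 0.1068]
tool_rot: [[0.967, 0.253, 0.0], [0.253, -0.967, 0.0], [0.0, 0.0, -1.0]]
ft_force: [0.9, -0.2, -3.7]
grip_width: 0.0479
gripper_force: 63.8
```

```bash
python3 -c "
from h import *
to(.5612,-.0503,.06,-75)"
```

```text
t 6.65 pos [0.504  0.1941 0.1068] yaw -75.34 tilt [ 5.e-04  1.e-04 -1.e+00] turn rz -0.006 then dx dy dz -0.008 0.2509 0.0468 q [ 8. 27. 85.  0. 68. 84.] F [ 0.9 -0.2 -3.7] w 0.0479 63.8
```

Request:
{"fn": "arm_command", "kwargs": {
  "deltas": [
    {"rx":0,"ry":0,"rz":0,"dx":-0.001,"dy":0.03,"dz":0,"fingers":0.04},
    {"rx":0,"ry":0,"rz":0,"dx":-0.001,"dy":0.04,"dz":0,"fingers":0.04},
    {"rx":0,"ry":0,"rz":0,"dx":-0.001,"dy":0.04,"dz":0,"fingers":0.04},
    {"rx":0,"ry":0,"rz":0,"dx":-0.001,"dy":0.04,"dz":0,"fingers":0.04},
    {"rx":0,"ry":0,"rz":0,"dx":-0.001,"dy":0.04,"dz":0,"fingers":0.04},
    {"rx":0,"ry":0,"rz":0,"dx":-0.001,"dy":0.04,"dz":0,"fingers":0.04},
    {"rx":0,"ry":0,"rz":0,"dx":-0.001,"dy":0.021,"dz":0,"fingers":0.04},
    {"rx":0,"ry":0,"rz":0,"dx":0,"dy":0,"dz":0.02,"fingers":0.04},
    {"rx":0,"ry":0,"rz":0,"dx":0,"dy":0,"dz":0.02,"fingers":0.04},
    {"rx":0,"ry":0,"rz":0,"dx":0,"dy":0,"dz":0,"fingers":0.04},
    {"rx":0,"ry":0,"rz":0,"dx":0,"dy":0,"dz":0,"fingers":0.04}
  ]
}}

```text
time_s: 7.75
position: [0.5624, -0.0501, 0.0669]
tool_rot: [[0.966, 0.259, 0.0], [0.259, -0.966, -0.0], [0.0, 0.0, -1.0]]
ft_force: [0.5, 0.1, -2.9]
grip_width: 0.0481
gripper_force: 63.8
```

```bash
python3 -c "
from h import *
to(.5612,-.0503,.038,-75)"
```

```text
t 7.75 pos [ 0.5624 -0.0501  0.0669] yaw -74.99 tilt [ 3.e-04 -1.e-04 -1.e+00] turn rz 0.0 then dx dy dz -0.0012 -0.0002 0.0289 q [-17.  31.  84.   0.  64.  58.] F [ 0.5  0.1 -2.9] w 0.0481 63.8
```

Request:
{"fn": "arm_command", "kwargs": {
  "deltas": [
    {"rx":0,"ry":0,"rz":0,"dx":-0.001,"dy":0,"dz":0.012,"fingers":0.04},
    {"rx":0,"ry":0,"rz":0,"dx":0,"dy":0,"dz":0.01,"fingers":0.04},
    {"rx":0,"ry":0,"rz":0,"dx":0,"dy":0,"dz":0.004,"fingers":0.04},
    {"rx":0,"ry":0,"rz":0,"dx":0,"dy":0,"dz":0.002,"fingers":0.04},
    {"rx":0,"ry":0,"rz":0,"dx":0,"dy":0,"dz":0.0,"fingers":0.04},
    {"rx":0,"ry":0,"rz":0,"dx":0,"dy":0,"dz":0.0,"fingers":0.04}
  ]
}}

```text
time_s: 8.35
position: [0.5616, -0.0505, 0.0384]
tool_rot: [[0.966, 0.259, 0.001], [0.259, -0.966, -0.0], [0.001, 0.0, -1.0]]
ft_force: [1.3, -0.0, -2.7]
grip_width: 0.048
gripper_force: 63.8
```

```bash
python3 -c "
from h import *
to(.5612,-.0503,.038,-75)"
```

```text
t 8.35 pos [ 0.5616 -0.0505  0.0384] yaw -75.0 tilt [ 6.e-04 -2.e-04 -1.e+00] turn rz 0.0 then dx dy dz -0.0003 -0.0003 0.0004 q [-17.  33.  86.  -0.  61.  58.] F [ 1.3 -0.  -2.7] w 0.048 63.8
```

Request:
{"fn": "arm_command", "kwargs": {
  "deltas": [
    {"rx":0,"ry":0,"rz":0,"dx":0,"dy":0,"dz":0.001,"fingers":0.04},
    {"rx":0,"ry":0,"rz":0,"dx":0,"dy":0,"dz":0,"fingers":0.04},
    {"rx":0,"ry":0,"rz":0,"dx":0,"dy":0,"dz":0,"fingers":0.04}
  ]
}}

```text
time_s: 8.65
position: [0.5616, -0.0505, 0.0378]
tool_rot: [[0.966, 0.259, 0.001], [0.259, -0.966, -0.0], [0.001, 0.001, -1.0]]
ft_force: [-0.6, 0.1, 4.4]
grip_width: 0.0481
gripper_force: 64.6
```

Request:
{"fn": "arm_command", "kwargs": {
  "deltas": [
    {"rx":0,"ry":0,"rz":0,"dx":0,"dy":0,"dz":0,"fingers":0.05},
    {"rx":0,"ry":0,"rz":0,"dx":0,"dy":0,"dz":0,"fingers":0.055},
    {"rx":0,"ry":0,"rz":0,"dx":0,"dy":0,"dz":0,"fingers":0.065},
    {"rx":0,"ry":0,"rz":0,"dx":0,"dy":0,"dz":0,"fingers":0.08},
    {"rx":0,"ry":0,"rz":0,"dx":0,"dy":0,"dz":0,"fingers":0.08},
    {"rx":0,"ry":0,"rz":0,"dx":0,"dy":0,"dz":-0.02,"fingers":0.085},
    {"rx":0,"ry":0,"rz":0,"dx":0,"dy":0,"dz":-0.03,"fingers":0.085},
    {"rx":0,"ry":0,"rz":0,"dx":0,"dy":0,"dz":-0.03,"fingers":0.085},
    {"rx":0,"ry":0,"rz":0,"dx":0,"dy":0,"dz":-0.03,"fingers":0.085},
    {"rx":0,"ry":0,"rz":0,"dx":0,"dy":0,"dz":0,"fingers":0.085}
  ]
}}

```text
time_s: 9.65
position: [0.563, -0.0509, 0.1512]
tool_rot: [[0.966, 0.259, 0.007], [0.259, -0.966, -0.002], [0.006, 0.004, -1.0]]
ft_force: [-0.0, -0.1, -0.9]
grip_width: 0.0855
gripper_force: 0.0
```

```bash
python3 -c "
from h import *
to(.6438,.2382,.1,-9.25)"
```

```text
t 9.65 pos [ 0.563  -0.0509  0.1512] yaw -74.99 tilt [ 0.0073 -0.0022 -1.    ] turn rz -1.147 then dx dy dz 0.2983 0.0332 0.0512 q [-17.  26.  78.   0.  76.  58.] F [-0.  -0.1 -0.9] w 0.0855 0.0
```

Request:
{"fn": "arm_command", "kwargs": {
  "deltas": [
    {"rx":0,"ry":0,"rz":-0.145,"dx":0,"dy":0,"dz":0,"fingers":0.085},
    {"rx":0,"ry":0,"rz":-0.145,"dx":0,"dy":0,"dz":0,"fingers":0.085},
    {"rx":0,"ry":0,"rz":-0.145,"dx":0,"dy":0,"dz":0,"fingers":0.085},
    {"rx":0,"ry":0,"rz":-0.145,"dx":0,"dy":0,"dz":0,"fingers":0.085},
    {"rx":0,"ry":0,"rz":-0.145,"dx":0,"dy":0,"dz":0,"fingers":0.085},
    {"rx":0,"ry":0,"rz":-0.145,"dx":0,"dy":0,"dz":0,"fingers":0.085},
    {"rx":0,"ry":0,"rz":-0.145,"dx":0,"dy":0,"dz":0,"fingers":0.085},
    {"rx":0,"ry":0,"rz":-0.132,"dx":0,"dy":0,"dz":0,"fingers":0.085},
    {"rx":0,"ry":0,"rz":0,"dx":0,"dy":0,"dz":0,"fingers":0.085}
  ]
}}

```text
time_s: 10.55
position: [0.5611, -0.0504, 0.1465]
tool_rot: [[0.16, 0.987, -0.001], [0.987, -0.16, 0.0], [0.0, -0.001, -1.0]]
ft_force: [0.0, -0.0, 0.4]
grip_width: 0.0854
gripper_force: 0.0
```

Request:
{"fn": "arm_command", "kwargs": {
  "deltas": [
    {"rx":0,"ry":0,"rz":0,"dx":0.03,"dy":0.004,"dz":0,"fingers":0.085},
    {"rx":0,"ry":0,"rz":0,"dx":0.04,"dy":0.004,"dz":0,"fingers":0.085},
    {"rx":0,"ry":0,"rz":0,"dx":0.04,"dy":0.004,"dz":0,"fingers":0.085},
    {"rx":0,"ry":0,"rz":0,"dx":0.04,"dy":0.004,"dz":0,"fingers":0.085},
    {"rx":0,"ry":0,"rz":0,"dx":0.04,"dy":0.004,"dz":0,"fingers":0.085},
    {"rx":0,"ry":0,"rz":0,"dx":0.04,"dy":0.004,"dz":0,"fingers":0.085},
    {"rx":0,"ry":0,"rz":0,"dx":0.04,"dy":0.004,"dz":0,"fingers":0.085},
    {"rx":0,"ry":0,"rz":0,"dx":0.028,"dy":0.005,"dz":0,"fingers":0.085},
    {"rx":0,"ry":0,"rz":0,"dx":0,"dy":0,"dz":0.03,"fingers":0.085},
    {"rx":0,"ry":0,"rz":0,"dx":0,"dy":0,"dz":0.03,"fingers":0.085},
    {"rx":0,"ry":0,"rz":0,"dx":0,"dy":0,"dz":0,"fingers":0.085},
    {"rx":0,"ry":0,"rz":0,"dx":0,"dy":0,"dz":0,"fingers":0.085}
  ]
}}

```text
time_s: 11.75
position: [0.6421, 0.2382, 0.0875]
tool_rot: [[0.163, 0.987, -0.0], [0.987, -0.163, -0.0], [-0.0, -0.0, -1.0]]
ft_force: [-0.3, 0.1, 0.0]
grip_width: 0.0849
gripper_force: 0.0
```

```bash
python3 -c "
from h import *
to(.6438,.2382,.008,-9.25)
im=env.get_image('wrist');cv2.imwrite('pics/w4.png',im['color'])
c,s=np.cos(np.radians(-9.25)),np.sin(np.radians(-9.25))
P=[[.6438+a*.025*c-b*.014*s,.2382+a*.025*s+b*.014*c,.04] for a,b in [(-1,1),(1,1),(1,-1),(-1,-1)]]
print(proj(im,P).round(0).tolist())"
```

```text
t 11.75 pos [0.6421 0.2382 0.0875] yaw -9.41 tilt [-5.e-04 -1.e-04 -1.e+00] turn rz -0.003 then dx dy dz 0.0002 0.0017 0.0795 q [10. 41. 61.  0. 79. 20.] F [-0.3  0.1  0. ] w 0.0849 0.0
[[244.0, 197.0], [314.0, 197.0], [313.0, 234.0], [245.0, 234.0]]
```

View pics/w4.png

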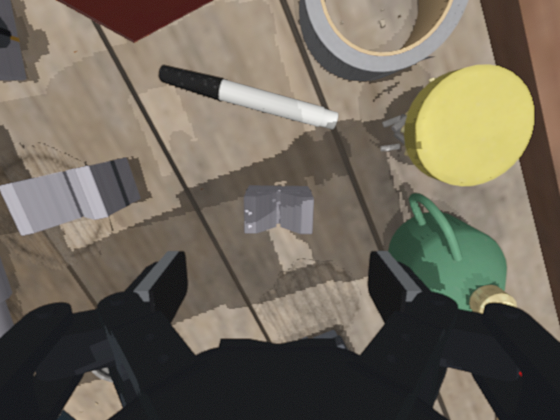

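Block B shows at (279,212), on the projected corners. Descending and gripping.

Request:
{"fn": "arm_command", "kwargs": {
  "deltas": [
    {"rx":0,"ry":0,"rz":0,"dx":0,"dy":0.0015,"dz":0.025,"fingers":0.085},
    {"rx":0,"ry":0,"rz":0,"dx":0,"dy":0,"dz":0.025,"fingers":0.085},
    {"rx":0,"ry":0,"rz":0,"dx":0,"dy":0,"dz":0.018,"fingers":0.085},
    {"rx":0,"ry":0,"rz":0,"dx":0,"dy":0,"dz":0.011,"fingers":0.085},
    {"rx":0,"ry":0,"rz":0,"dx":0,"dy":0,"dz":0,"fingers":0.065},
    {"rx":0,"ry":0,"rz":0,"dx":0,"dy":0,"dz":0,"fingers":0.055},
    {"rx":0,"ry":0,"rz":0,"dx":0,"dy":0,"dz":0,"fingers":0.045},
    {"rx":0,"ry":0,"rz":0,"dx":0,"dy":0,"dz":0,"fingers":0.04},
    {"rx":0,"ry":0,"rz":0,"dx":0,"dy":0,"dz":0,"fingers":0.04},
    {"rx":0,"ry":0,"rz":0,"dx":0,"dy":0,"dz":0,"fingers":0.04}
  ]
}}

```text
time_s: 12.8
position: [0.6445, 0.2383, 0.0104]
tool_rot: [[0.161, 0.987, 0.004], [0.987, -0.161, 0.001], [0.001, 0.003, -1.0]]
ft_force: [1.4, 0.0, 7.1]
grip_width: 0.0483
gripper_force: 63.0
```

```bash
python3 -c "
from h import *
to(.6438,.2382,.1)"
```

```text
t 12.8 pos [0.6445 0.2383 0.0104] yaw -9.29 tilt [ 3.5e-03  7.0e-04 -1.0e+00] turn rz -0.0 then dx dy dz -0.0002 -0.0007 -0.0896 q [10. 45. 65.  0. 69. 20.] F [1.4 0.  7.1] w 0.0483 63.0
```

Request:
{"fn": "arm_command", "kwargs": {
  "deltas": [
    {"rx":0,"ry":0,"rz":0,"dx":0,"dy":0,"dz":-0.02,"fingers":0.04},
    {"rx":0,"ry":0,"rz":0,"dx":0,"dy":0,"dz":-0.04,"fingers":0.04},
    {"rx":0,"ry":0,"rz":0,"dx":0,"dy":0,"dz":-0.04,"fingers":0.04},
    {"rx":0,"ry":0,"rz":0.145,"dx":0,"dy":0,"dz":0,"fingers":0.04},
    {"rx":0,"ry":0,"rz":0.145,"dx":0,"dy":0,"dz":0,"fingers":0.04},
    {"rx":0,"ry":0,"rz":0.145,"dx":0,"dy":0,"dz":0,"fingers":0.04},
    {"rx":0,"ry":0,"rz":0.145,"dx":0,"dy":0,"dz":0,"fingers":0.04},
    {"rx":0,"ry":0,"rz":0.145,"dx":0,"dy":0,"dz":0,"fingers":0.04},
    {"rx":0,"ry":0,"rz":0.145,"dx":0,"dy":0,"dz":0,"fingers":0.04},
    {"rx":0,"ry":0,"rz":0.145,"dx":0,"dy":0,"dz":0,"fingers":0.04},
    {"rx":0,"ry":0,"rz":0.132,"dx":0,"dy":0,"dz":0,"fingers":0.04},
    {"rx":0,"ry":0,"rz":0,"dx":0,"dy":0,"dz":0,"fingers":0.04}
  ]
}}

```text
time_s: 14.0
position: [0.6433, 0.2381, 0.1084]
tool_rot: [[0.966, 0.258, -0.0], [0.258, -0.966, -0.0], [-0.0, -0.0, -1.0]]
ft_force: [-0.3, -0.1, -2.9]
grip_width: 0.048
gripper_force: 63.1
```

```bash
python3 -c "
from h import *
to(.6636,-.0229,.07,-75)"
```

```text
t 14.0 pos [0.6433 0.2381 0.1084] yaw -75.07 tilt [-1.e-04 -0.e+00 -1.e+00] turn rz -0.001 then dx dy dz -0.048 0.2573 0.0384 q [10. 40. 59.  0. 81. 86.] F [-0.3 -0.1 -2.9] w 0.048 63.1
```

Request:
{"fn": "arm_command", "kwargs": {
  "deltas": [
    {"rx":0,"ry":0,"rz":0,"dx":-0.006,"dy":0.03,"dz":0,"fingers":0.04},
    {"rx":0,"ry":0,"rz":0,"dx":-0.007,"dy":0.038,"dz":0,"fingers":0.04},
    {"rx":0,"ry":0,"rz":0,"dx":-0.007,"dy":0.038,"dz":0,"fingers":0.04},
    {"rx":0,"ry":0,"rz":0,"dx":-0.007,"dy":0.038,"dz":0,"fingers":0.04},
    {"rx":0,"ry":0,"rz":0,"dx":-0.007,"dy":0.038,"dz":0,"fingers":0.04},
    {"rx":0,"ry":0,"rz":0,"dx":-0.007,"dy":0.038,"dz":0,"fingers":0.04},
    {"rx":0,"ry":0,"rz":0,"dx":-0.007,"dy":0.037,"dz":0,"fingers":0.04},
    {"rx":0,"ry":0,"rz":0,"dx":0,"dy":0,"dz":0.02,"fingers":0.04},
    {"rx":0,"ry":0,"rz":0,"dx":0,"dy":0,"dz":0.018,"fingers":0.04},
    {"rx":0,"ry":0,"rz":0,"dx":0,"dy":0,"dz":0,"fingers":0.04},
    {"rx":0,"ry":0,"rz":0,"dx":0,"dy":0,"dz":0,"fingers":0.04}
  ]
}}

```text
time_s: 15.1
position: [0.6638, -0.0225, 0.0707]
tool_rot: [[0.965, 0.261, 0.0], [0.261, -0.965, -0.0], [0.0, 0.0, -1.0]]
ft_force: [0.8, -0.7, -2.9]
grip_width: 0.0479
gripper_force: 63.2
```

```bash
python3 -c "
from h import *
to(.6636,-.0229,.042,-75)"
```

```text
t 15.1 pos [ 0.6638 -0.0225  0.0707] yaw -74.88 tilt [ 2.e-04 -1.e-04 -1.e+00] turn rz 0.002 then dx dy dz -0.0003 0.0003 0.0287 q [-12.  40.  66.  -0.  74.  63.] F [ 0.8 -0.7 -2.9] w 0.0479 63.2
```

Request:
{"fn": "arm_command", "kwargs": {
  "deltas": [
    {"rx":0,"ry":0,"rz":0.002,"dx":0,"dy":0.0006,"dz":0.012,"fingers":0.04},
    {"rx":0,"ry":0,"rz":0,"dx":0,"dy":0,"dz":0.01,"fingers":0.04},
    {"rx":0,"ry":0,"rz":0,"dx":0,"dy":0,"dz":0.005,"fingers":0.04},
    {"rx":0,"ry":0,"rz":0,"dx":0,"dy":0,"dz":0.002,"fingers":0.04},
    {"rx":0,"ry":0,"rz":0,"dx":0,"dy":0,"dz":0.0,"fingers":0.04},
    {"rx":0,"ry":0,"rz":0,"dx":0,"dy":0,"dz":0.0,"fingers":0.04}
  ]
}}

```text
time_s: 15.7
position: [0.664, -0.0232, 0.0415]
tool_rot: [[0.966, 0.257, 0.001], [0.257, -0.966, -0.0], [0.001, 0.0, -1.0]]
ft_force: [0.7, 0.1, -3.4]
grip_width: 0.0482
gripper_force: 63.2
```

```bash
python3 -c "
from h import *
to(.6640,-.0231,.0385,-75)"
```

```text
t 15.7 pos [ 0.664  -0.0232  0.0415] yaw -75.11 tilt [ 7.e-04 -2.e-04 -1.e+00] turn rz -0.002 then dx dy dz 0.0 -0.0001 0.003 q [-12.  42.  68.  -0.  71.  63.] F [ 0.7  0.1 -3.4] w 0.0482 63.2
```

Request:
{"fn": "arm_command", "kwargs": {
  "deltas": [
    {"rx":0,"ry":0,"rz":-0.002,"dx":0,"dy":0,"dz":0.001,"fingers":0.04},
    {"rx":0,"ry":0,"rz":0,"dx":0,"dy":0,"dz":0.001,"fingers":0.04},
    {"rx":0,"ry":0,"rz":0,"dx":0,"dy":0,"dz":0,"fingers":0.04},
    {"rx":0,"ry":0,"rz":0,"dx":0,"dy":0,"dz":0,"fingers":0.04}
  ]
}}

```text
time_s: 16.1
position: [0.6641, -0.0232, 0.0404]
tool_rot: [[0.966, 0.259, 0.002], [0.259, -0.966, -0.0], [0.001, 0.001, -1.0]]
ft_force: [-2.3, 1.4, 5.8]
grip_width: 0.0478
gripper_force: 64.2
```

Request:
{"fn": "arm_command", "kwargs": {
  "deltas": [
    {"rx":0,"ry":0,"rz":0,"dx":0,"dy":0,"dz":0,"fingers":0.05},
    {"rx":0,"ry":0,"rz":0,"dx":0,"dy":0,"dz":0,"fingers":0.055},
    {"rx":0,"ry":0,"rz":0,"dx":0,"dy":0,"dz":0,"fingers":0.065},
    {"rx":0,"ry":0,"rz":0,"dx":0,"dy":0,"dz":0,"fingers":0.08},
    {"rx":0,"ry":0,"rz":0,"dx":0,"dy":0,"dz":0,"fingers":0.08},
    {"rx":0,"ry":0,"rz":0,"dx":0,"dy":0,"dz":-0.02,"fingers":0.085},
    {"rx":0,"ry":0,"rz":0,"dx":0,"dy":0,"dz":-0.04,"fingers":0.085},
    {"rx":0,"ry":0,"rz":0,"dx":0,"dy":0,"dz":-0.04,"fingers":0.085},
    {"rx":0,"ry":0,"rz":0,"dx":0,"dy":0,"dz":-0.04,"fingers":0.085},
    {"rx":0,"ry":0,"rz":0,"dx":0,"dy":0,"dz":0,"fingers":0.085}
  ]
}}

```text
time_s: 17.1
position: [0.6658, -0.0235, 0.1857]
tool_rot: [[0.966, 0.259, 0.011], [0.259, -0.966, -0.002], [0.01, 0.005, -1.0]]
ft_force: [1.2, 0.3, -0.0]
grip_width: 0.0849
gripper_force: 0.0
```

Request:
{"fn": "arm_command", "kwargs": {
  "deltas": [
    {"rx":0,"ry":0,"rz":-0.145,"dx":0,"dy":0,"dz":0,"fingers":0.085},
    {"rx":0,"ry":0,"rz":-0.145,"dx":0,"dy":0,"dz":0,"fingers":0.085},
    {"rx":0,"ry":0,"rz":-0.145,"dx":0,"dy":0,"dz":0,"fingers":0.085},
    {"rx":0,"ry":0,"rz":-0.145,"dx":0,"dy":0,"dz":0,"fingers":0.085},
    {"rx":0,"ry":0,"rz":-0.145,"dx":0,"dy":0,"dz":0,"fingers":0.085},
    {"rx":0,"ry":0,"rz":-0.145,"dx":0,"dy":0,"dz":0,"fingers":0.085},
    {"rx":0,"ry":0,"rz":-0.145,"dx":0,"dy":0,"dz":0,"fingers":0.085},
    {"rx":0,"ry":0,"rz":-0.145,"dx":0,"dy":0,"dz":0,"fingers":0.085},
    {"rx":0,"ry":0,"rz":-0.053,"dx":0,"dy":0,"dz":0,"fingers":0.085},
    {"rx":0,"ry":0,"rz":0,"dx":0,"dy":0,"dz":0,"fingers":0.085}
  ]
}}

```text
time_s: 18.1
position: [0.6636, -0.0231, 0.1785]
tool_rot: [[0.096, 0.995, -0.001], [0.995, -0.096, 0.0], [0.0, -0.001, -1.0]]
ft_force: [-0.2, -0.7, 0.3]
grip_width: 0.085
gripper_force: 0.0
```

```bash
python3 -c "
from h import *
to(.3823,.224,.12,-5.5)
im=env.get_image('wrist');cv2.imwrite('pics/w5.png',im['color'])
s=.01
for c in [(.5616,-.0505),(.664,-.0231)]:
  a=np.radians(15);u=np.array([np.cos(a),np.sin(a)]);v=np.array([-u[1],u[0]])
  print(proj(im,[[*(c+u*i*.014+v*j*.025),.07] for i,j in [(-1,-1),(1,-1),(1,1),(-1,1)]]).round(0).tolist())"
```

```text
t 18.1 pos [ 0.6636 -0.0231  0.1785] yaw -5.48 tilt [-9.e-04  2.e-04 -1.e+00] turn rz 0.0 then dx dy dz 0.219 -0.3037 0.0585 q [-12.  35.  57.  -0.  88.  -7.] F [-0.2 -0.7  0.3] w 0.085 0.0
[[171.0, 262.0], [197.0, 252.0], [175.0, 206.0], [148.0, 216.0]]
[[273.0, 226.0], [301.0, 216.0], [282.0, 165.0], [253.0, 176.0]]
```

View pics/w5.png

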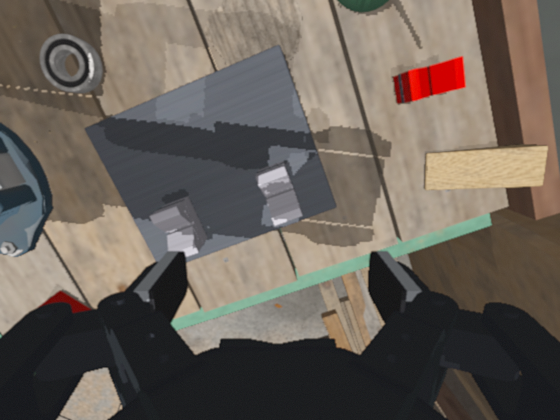

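Both blocks stand on the plate in line, at about (178,225) and (279,195), matching the projection. Now the shaft.

Request:
{"fn": "arm_command", "kwargs": {
  "deltas": [
    {"rx":0,"ry":0,"rz":0,"dx":0.022,"dy":-0.03,"dz":0,"fingers":0.065},
    {"rx":0,"ry":0,"rz":0,"dx":0.022,"dy":-0.03,"dz":0,"fingers":0.065},
    {"rx":0,"ry":0,"rz":0,"dx":0.022,"dy":-0.03,"dz":0,"fingers":0.065},
    {"rx":0,"ry":0,"rz":0,"dx":0.022,"dy":-0.03,"dz":0,"fingers":0.065},
    {"rx":0,"ry":0,"rz":0,"dx":0.022,"dy":-0.03,"dz":0,"fingers":0.065},
    {"rx":0,"ry":0,"rz":0,"dx":0.022,"dy":-0.03,"dz":0,"fingers":0.065},
    {"rx":0,"ry":0,"rz":0,"dx":0.022,"dy":-0.03,"dz":0,"fingers":0.065},
    {"rx":0,"ry":0,"rz":0,"dx":0.022,"dy":-0.03,"dz":0,"fingers":0.065},
    {"rx":0,"ry":0,"rz":0,"dx":0.022,"dy":-0.032,"dz":0,"fingers":0.065},
    {"rx":0,"ry":0,"rz":0,"dx":0.021,"dy":-0.032,"dz":0,"fingers":0.065},
    {"rx":0,"ry":0,"rz":0,"dx":0,"dy":0,"dz":0,"fingers":0.065},
    {"rx":0,"ry":0,"rz":0,"dx":0,"dy":0,"dz":0,"fingers":0.065}
  ]
}}

```text
time_s: 19.35
position: [0.382, 0.2243, 0.1794]
tool_rot: [[0.096, 0.995, 0.001], [0.995, -0.096, 0.0], [0.0, 0.001, -1.0]]
ft_force: [0.4, -0.4, -0.2]
grip_width: 0.0647
gripper_force: 0.0
```

```bash
python3 -c "
from h import *
import pickle
to(.3823,.224,.012,-5.5)
im=env.get_image('wrist');cv2.imwrite('pics/w6o.png',im['color']);pickle.dump(im,open('w6.pkl','wb'))
cv2.imwrite('pics/w6.png',cv2.resize(im['color'][:300],(800,429),interpolation=cv2.INTER_CUBIC))
a=np.radians(84.5);u=np.array([np.cos(a),np.sin(a)])
print((proj(im,[[*(np.array([.3823,.224])+u*t),.016] for t in (-.09,-.03,0,.03,.09)])/.7).round(0).tolist())
"
```

```text
t 19.35 pos [0.382  0.2243 0.1794] yaw -5.49 tilt [ 8.e-04  0.e+00 -1.e+00] turn rz 0.0 then dx dy dz -0.0002 0.0003 0.1674 q [15. 13. 93. -0. 74. 21.] F [ 0.4 -0.4 -0.2] w 0.0647 0.0
[[396.0, 372.0], [396.0, 302.0], [396.0, 264.0], [396.0, 224.0], [396.0, 139.0]]
```

View pics/w6.png

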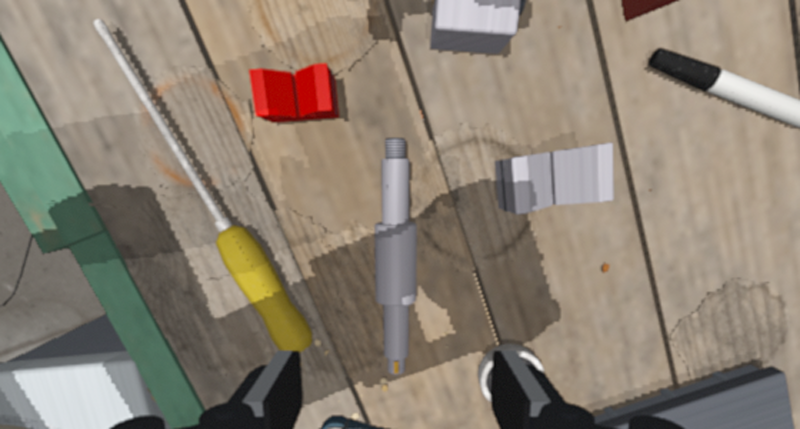

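The shaft lies exactly on the projection, with its thick part at (396,264) and its ends at 139 and 372. Descending.

Request:
{"fn": "arm_command", "kwargs": {
  "deltas": [
    {"rx":0,"ry":0,"rz":0,"dx":0,"dy":0,"dz":0.02,"fingers":0.065},
    {"rx":0,"ry":0,"rz":0,"dx":0,"dy":0,"dz":0.035,"fingers":0.065},
    {"rx":0,"ry":0,"rz":0,"dx":0,"dy":0,"dz":0.035,"fingers":0.065},
    {"rx":0,"ry":0,"rz":0,"dx":0,"dy":0,"dz":0.035,"fingers":0.065},
    {"rx":0,"ry":0,"rz":0,"dx":0,"dy":0,"dz":0.025,"fingers":0.065},
    {"rx":0,"ry":0,"rz":0,"dx":0,"dy":0,"dz":0.015,"fingers":0.065},
    {"rx":0,"ry":0,"rz":0,"dx":0,"dy":0,"dz":0.004,"fingers":0.065},
    {"rx":0,"ry":0,"rz":0,"dx":0,"dy":0,"dz":0,"fingers":0.065},
    {"rx":0,"ry":0,"rz":0,"dx":0,"dy":0,"dz":0,"fingers":0.065}
  ]
}}

```text
time_s: 20.3
position: [0.383, 0.2238, 0.0108]
tool_rot: [[0.097, 0.995, 0.001], [0.995, -0.097, 0.0], [0.0, 0.001, -1.0]]
ft_force: [-0.7, 0.2, -0.2]
grip_width: 0.0647
gripper_force: 0.0
```

Request:
{"fn": "arm_command", "kwargs": {
  "deltas": [
    {"rx":0,"ry":0,"rz":0,"dx":0,"dy":0,"dz":0,"fingers":0.05},
    {"rx":0,"ry":0,"rz":0,"dx":0,"dy":0,"dz":0,"fingers":0.04},
    {"rx":0,"ry":0,"rz":0,"dx":0,"dy":0,"dz":0,"fingers":0.034},
    {"rx":0,"ry":0,"rz":0,"dx":0,"dy":0,"dz":0,"fingers":0.028},
    {"rx":0,"ry":0,"rz":0,"dx":0,"dy":0,"dz":0,"fingers":0.024},
    {"rx":0,"ry":0,"rz":0,"dx":0,"dy":0,"dz":0,"fingers":0.022}
  ]
}}

```text
time_s: 20.9
position: [0.3821, 0.224, 0.0102]
tool_rot: [[0.096, 0.995, 0.0], [0.995, -0.096, 0.0], [0.0, 0.0, -1.0]]
ft_force: [1.4, -0.1, 0.5]
grip_width: 0.0221
gripper_force: 0.0
```

```bash
python3 -c "
from h import *
to(.3823,.224,.12,-5.5)"
```

```text
t 20.9 pos [0.3821 0.224  0.0102] yaw -5.5 tilt [ 0.  0. -1.] turn rz 0.0 then dx dy dz 0.0 0.0002 -0.1098 q [ 15.  27. 107.   0.  46.  20.] F [ 1.4 -0.1  0.5] w 0.0221 0.0
```

```bash
python3 -c "
from h import *
a=env.get_image('wrist')['color'];b=env.get_image('side')['color'][150:330,250:490]
cv2.imwrite('pics/w7.png',np.vstack([cv2.resize(a,(560,420))[100:],cv2.resize(b,(560,280))[:270]]))
to(0,0,0)"
```

```text
t 21.0 pos [0.3821 0.224  0.0102] yaw -5.5 tilt [-1.e-04  0.e+00 -1.e+00] turn rz -0.0 then dx dy dz -0.2596 -0.3589 0.0102 q [ 15.  27. 107.   0.  46.  20.] F [-0.3  0.2  0.3] w 0.0226 0.0
```

View pics/w7.png

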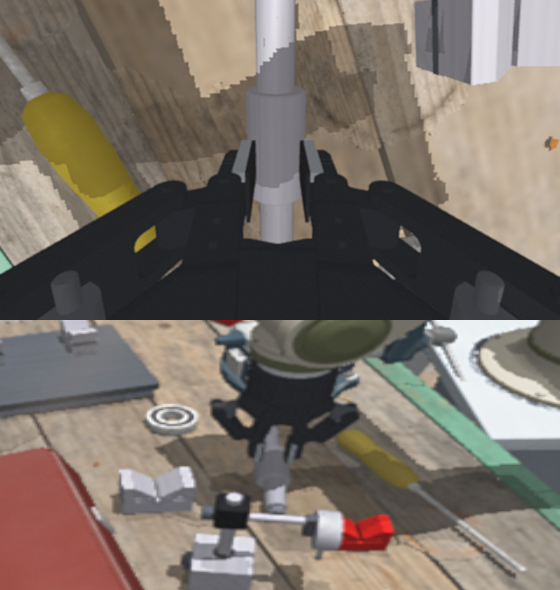

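```bash
python3 -c "
from h import *
im=env.get_image('wrist');
c=np.array([.3821,.224])
ty=np.array([np.cos(np.radians(-5.5)),np.sin(np.radians(-5.5))]);tx=np.array([-ty[1],ty[0]])
for z in (.0,.01,.02,.03,.04):
  print(z,proj(im,[[*(c+ty*.011*s+tx*t*.011),z] for s in(-1,1) for t in (-1,1)]).round(0).tolist(), 'shaft end', proj(im,[[*(c-tx*.03+ty*s*.016),.016] for s in(-1,1)]).round().tolist())
cv2.imwrite('pics/w8.png',cv2.resize(im['color'][220:340,200:360],None,fx=5,fy=5,interpolation=cv2.INTER_CUBIC))
"
```

```text
0.0 [[259.0, 251.0], [258.0, 217.0], [295.0, 251.0], [295.0, 217.0]] shaft end [[249.0, 293.0], [304.0, 293.0]]
0.01 [[258.0, 259.0], [257.0, 223.0], [296.0, 259.0], [296.0, 223.0]] shaft end [[249.0, 293.0], [304.0, 293.0]]
0.02 [[257.0, 266.0], [256.0, 229.0], [297.0, 266.0], [298.0, 229.0]] shaft end [[249.0, 293.0], [304.0, 293.0]]
0.03 [[256.0, 275.0], [255.0, 236.0], [298.0, 275.0], [299.0, 235.0]] shaft end [[249.0, 293.0], [304.0, 293.0]]
0.04 [[254.0, 285.0], [253.0, 243.0], [299.0, 285.0], [300.0, 243.0]] shaft end [[249.0, 293.0], [304.0, 293.0]]
```

View pics/w8.png

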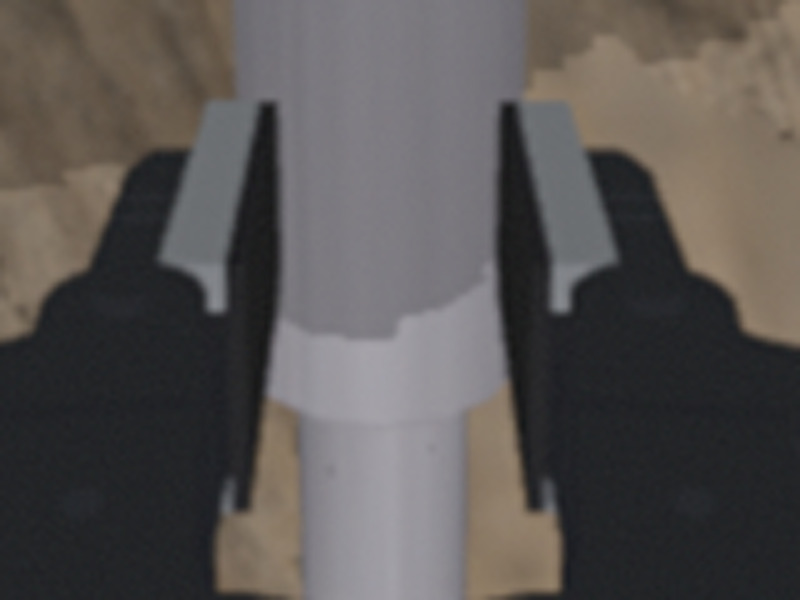

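The pad tips show at image row 240, well above the shaft's axis, so they closed on nothing. I'll open, go lower in small steps and watch the force.

Request:
{"fn": "arm_command", "kwargs": {
  "deltas": [
    {"rx":0,"ry":0,"rz":0,"dx":0,"dy":0,"dz":0,"fingers":0.045},
    {"rx":0,"ry":0,"rz":0,"dx":0,"dy":0,"dz":0,"fingers":0.05},
    {"rx":0,"ry":0,"rz":0,"dx":0,"dy":0,"dz":0,"fingers":0.05},
    {"rx":0,"ry":0,"rz":0,"dx":0,"dy":0,"dz":0.004,"fingers":0.05},
    {"rx":0,"ry":0,"rz":0,"dx":0,"dy":0,"dz":0.003,"fingers":0.05},
    {"rx":0,"ry":0,"rz":0,"dx":0,"dy":0,"dz":0,"fingers":0.05}
  ]
}}

```text
time_s: 21.65
position: [0.3818, 0.2239, 0.0027]
tool_rot: [[0.096, 0.995, -0.001], [0.995, -0.096, -0.0], [-0.0, -0.001, -1.0]]
ft_force: [1.0, -0.0, -0.5]
grip_width: 0.0505
gripper_force: 0.0
```

Request:
{"fn": "arm_command", "kwargs": {
  "deltas": [
    {"rx":0,"ry":0,"rz":0,"dx":0,"dy":0,"dz":0.003,"fingers":0.05},
    {"rx":0,"ry":0,"rz":0,"dx":0,"dy":0,"dz":0,"fingers":0.05},
    {"rx":0,"ry":0,"rz":0,"dx":0,"dy":0,"dz":0,"fingers":0.05}
  ]
}}

```text
time_s: 21.95
position: [0.3821, 0.224, 0.0002]
tool_rot: [[0.096, 0.995, -0.0], [0.995, -0.096, -0.0], [-0.0, -0.0, -1.0]]
ft_force: [0.1, 0.4, -0.3]
grip_width: 0.05
gripper_force: 0.0
```

Request:
{"fn": "arm_command", "kwargs": {
  "deltas": [
    {"rx":0,"ry":0,"rz":0,"dx":0,"dy":0,"dz":0.003,"fingers":0.05},
    {"rx":0,"ry":0,"rz":0,"dx":0,"dy":0,"dz":0,"fingers":0.05},
    {"rx":0,"ry":0,"rz":0,"dx":0,"dy":0,"dz":0,"fingers":0.05}
  ]
}}

```text
time_s: 22.25
position: [0.3821, 0.224, -0.0028]
tool_rot: [[0.096, 0.995, -0.0], [0.995, -0.096, -0.0], [-0.0, -0.0, -1.0]]
ft_force: [-0.5, -0.5, 0.3]
grip_width: 0.0497
gripper_force: 0.0
```

Request:
{"fn": "arm_command", "kwargs": {
  "deltas": [
    {"rx":0,"ry":0,"rz":0,"dx":0,"dy":0,"dz":0,"fingers":0.04},
    {"rx":0,"ry":0,"rz":0,"dx":0,"dy":0,"dz":0,"fingers":0.03},
    {"rx":0,"ry":0,"rz":0,"dx":0,"dy":0,"dz":0,"fingers":0.026},
    {"rx":0,"ry":0,"rz":0,"dx":0,"dy":0,"dz":0,"fingers":0.022},
    {"rx":0,"ry":0,"rz":0,"dx":0,"dy":0,"dz":0,"fingers":0.022}
  ],
  "squeeze": 40
}}

```text
time_s: 22.75
position: [0.3819, 0.224, -0.0025]
tool_rot: [[0.096, 0.995, -0.0], [0.995, -0.096, 0.0], [-0.0, -0.0, -1.0]]
ft_force: [-1.1, 0.2, 6.1]
grip_width: 0.0279
gripper_force: 38.9
```

```bash
python3 -c "
from h import *
to(.382,.224,0)
im=env.get_image('wrist');cv2.imwrite('pics/w9.png',cv2.resize(im['color'][180:340,180:380],None,fx=4,fy=3.75,interpolation=cv2.INTER_CUBIC))"
```

```text
t 22.75 pos [ 0.3819  0.224  -0.0025] yaw -5.5 tilt [-2.e-04  0.e+00 -1.e+00] turn rz -0.0 then dx dy dz 0.0 0.0001 -0.0025 q [ 15.  29. 108.   0.  44.  20.] F [-1.1  0.2  6.1] w 0.0279 38.9
```

Request:
{"fn": "arm_command", "kwargs": {
  "deltas": [
    {"rx":0,"ry":0,"rz":0,"dx":0,"dy":0,"dz":0,"fingers":0.04},
    {"rx":0,"ry":0,"rz":0,"dx":0,"dy":0,"dz":0,"fingers":0.042},
    {"rx":0,"ry":0,"rz":0,"dx":0,"dy":0,"dz":0,"fingers":0.042},
    {"rx":0,"ry":0,"rz":0,"dx":0,"dy":0,"dz":0.003,"fingers":0.042},
    {"rx":0,"ry":0,"rz":0,"dx":0,"dy":0,"dz":0.002,"fingers":0.042},
    {"rx":0,"ry":0,"rz":0,"dx":0,"dy":0,"dz":0,"fingers":0.042},
    {"rx":0,"ry":0,"rz":0,"dx":0,"dy":0,"dz":0,"fingers":0.042}
  ]
}}

```text
time_s: 23.5
position: [0.3821, 0.224, -0.0079]
tool_rot: [[0.096, 0.995, -0.0], [0.995, -0.096, -0.0], [-0.0, -0.0, -1.0]]
ft_force: [-0.4, -0.0, 0.3]
grip_width: 0.0418
gripper_force: 0.0
```

Request:
{"fn": "arm_command", "kwargs": {
  "deltas": [
    {"rx":0,"ry":0,"rz":0,"dx":0,"dy":0,"dz":0.003,"fingers":0.042},
    {"rx":0,"ry":0,"rz":0,"dx":0,"dy":0,"dz":0,"fingers":0.042},
    {"rx":0,"ry":0,"rz":0,"dx":0,"dy":0,"dz":0,"fingers":0.042}
  ]
}}

```text
time_s: 23.8
position: [0.3821, 0.224, -0.0108]
tool_rot: [[0.096, 0.995, -0.0], [0.995, -0.096, -0.0], [-0.0, -0.0, -1.0]]
ft_force: [0.7, -0.0, -0.1]
grip_width: 0.0422
gripper_force: 0.0
```

```bash
python3 -c "
from h import *
to(.382,.224,0)
im=env.get_image('side');a=im['color'][180:300,300:460]
cv2.imwrite('pics/w9.png',cv2.resize(a,None,fx=5,fy=5,interpolation=cv2.INTER_CUBIC))"
```

```text
t 23.8 pos [ 0.3821  0.224  -0.0108] yaw -5.5 tilt [-2.e-04 -0.e+00 -1.e+00] turn rz -0.0 then dx dy dz 0.0 -0.0001 -0.0108 q [ 15.  30. 108.  -0.  42.  20.] F [ 0.7 -0.  -0.1] w 0.0422 0.0
```

View pics/w9.png

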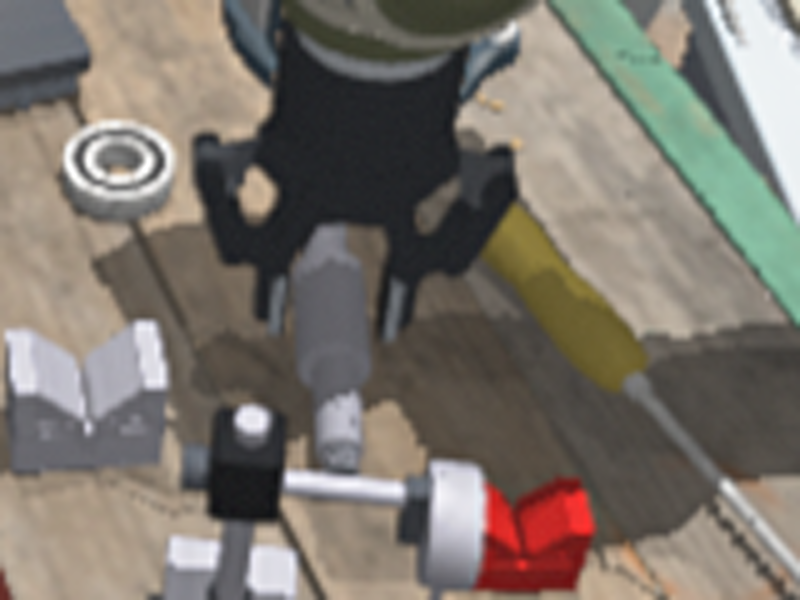

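The fingers straddle the thick part and the tips are still free of the bench. Closing.

Request:
{"fn": "arm_command", "kwargs": {
  "deltas": [
    {"rx":0,"ry":0,"rz":0,"dx":0,"dy":0,"dz":0,"fingers":0.034},
    {"rx":0,"ry":0,"rz":0,"dx":0,"dy":0,"dz":0,"fingers":0.026},
    {"rx":0,"ry":0,"rz":0,"dx":0,"dy":0,"dz":0,"fingers":0.022},
    {"rx":0,"ry":0,"rz":0,"dx":0,"dy":0,"dz":0,"fingers":0.022},
    {"rx":0,"ry":0,"rz":0,"dx":0,"dy":0,"dz":0,"fingers":0.022}
  ],
  "squeeze": 60
}}

```text
time_s: 24.35
position: [0.3821, 0.224, -0.0104]
tool_rot: [[0.096, 0.995, 0.0], [0.995, -0.096, 0.0], [0.0, 0.0, -1.0]]
ft_force: [-1.6, -0.2, 6.4]
grip_width: 0.0292
gripper_force: 58.8
```

Request:
{"fn": "arm_command", "kwargs": {
  "deltas": [
    {"rx":0,"ry":0,"rz":0,"dx":0,"dy":0,"dz":0,"fingers":0.038},
    {"rx":0,"ry":0,"rz":0,"dx":0,"dy":0,"dz":0,"fingers":0.038},
    {"rx":0,"ry":0,"rz":0,"dx":0,"dy":0,"dz":0.002,"fingers":0.038},
    {"rx":0,"ry":0,"rz":0,"dx":0,"dy":0,"dz":0.002,"fingers":0.038},
    {"rx":0,"ry":0,"rz":0,"dx":0,"dy":0,"dz":0.0015,"fingers":0.038},
    {"rx":0,"ry":0,"rz":0,"dx":0,"dy":0,"dz":0,"fingers":0.038},
    {"rx":0,"ry":0,"rz":0,"dx":0,"dy":0,"dz":0,"fingers":0.038}
  ]
}}

```text
time_s: 25.05
position: [0.3821, 0.224, -0.0164]
tool_rot: [[0.096, 0.995, -0.0], [0.995, -0.096, -0.0], [-0.0, -0.0, -1.0]]
ft_force: [0.9, -0.2, -0.0]
grip_width: 0.0382
gripper_force: 0.0
```

Request:
{"fn": "arm_command", "kwargs": {
  "deltas": [
    {"rx":0,"ry":0,"rz":0,"dx":0,"dy":0,"dz":0,"fingers":0.03},
    {"rx":0,"ry":0,"rz":0,"dx":0,"dy":0,"dz":0,"fingers":0.024},
    {"rx":0,"ry":0,"rz":0,"dx":0,"dy":0,"dz":0,"fingers":0.022},
    {"rx":0,"ry":0,"rz":0,"dx":0,"dy":0,"dz":0,"fingers":0.022},
    {"rx":0,"ry":0,"rz":0,"dx":0,"dy":0,"dz":0,"fingers":0.022}
  ]
}}

```text
time_s: 25.55
position: [0.3821, 0.224, -0.016]
tool_rot: [[0.096, 0.995, 0.0], [0.995, -0.096, 0.0], [0.0, 0.0, -1.0]]
ft_force: [-2.2, 0.1, 5.3]
grip_width: 0.029
gripper_force: 58.8
```

```bash
python3 -c "
from h import *
to(.382,.224,0)"
```

```text
t 25.55 pos [ 0.3821  0.224  -0.016 ] yaw -5.49 tilt [ 1.e-04  1.e-04 -1.e+00] turn rz -0.0 then dx dy dz -0.0 -0.0001 -0.016 q [ 15.  30. 108.   0.  41.  20.] F [-2.2  0.1  5.3] w 0.029 58.8
```

Request:
{"fn": "arm_command", "kwargs": {
  "deltas": [
    {"rx":0,"ry":0,"rz":0,"dx":0,"dy":0,"dz":-0.015,"fingers":0.022},
    {"rx":0,"ry":0,"rz":0,"dx":0,"dy":0,"dz":-0.03,"fingers":0.022},
    {"rx":0,"ry":0,"rz":0,"dx":0,"dy":0,"dz":-0.03,"fingers":0.022},
    {"rx":0,"ry":0,"rz":0,"dx":0,"dy":0,"dz":-0.03,"fingers":0.022},
    {"rx":0,"ry":0,"rz":0,"dx":0,"dy":0,"dz":-0.03,"fingers":0.022},
    {"rx":0,"ry":0,"rz":0,"dx":0,"dy":0,"dz":-0.03,"fingers":0.022},
    {"rx":0,"ry":0,"rz":0,"dx":0,"dy":0,"dz":0,"fingers":0.022}
  ]
}}

```text
time_s: 26.25
position: [0.3834, 0.2244, 0.1513]
tool_rot: [[0.096, 0.995, 0.006], [0.995, -0.096, 0.002], [0.002, 0.006, -1.0]]
ft_force: [0.5, -0.3, -5.2]
grip_width: 0.029
gripper_force: 61.3
```

Request:
{"fn": "arm_command", "kwargs": {
  "deltas": [
    {"rx":0,"ry":0,"rz":0.07,"dx":0,"dy":0,"dz":0,"fingers":0.022},
    {"rx":0,"ry":0,"rz":0.12,"dx":0,"dy":0,"dz":0,"fingers":0.022},
    {"rx":0,"ry":0,"rz":0.14,"dx":0,"dy":0,"dz":0,"fingers":0.022},
    {"rx":0,"ry":0,"rz":0.14,"dx":0,"dy":0,"dz":0,"fingers":0.022},
    {"rx":0,"ry":0,"rz":0.14,"dx":0,"dy":0,"dz":0,"fingers":0.022},
    {"rx":0,"ry":0,"rz":0.14,"dx":0,"dy":0,"dz":0,"fingers":0.022},
    {"rx":0,"ry":0,"rz":0.14,"dx":0,"dy":0,"dz":0,"fingers":0.022},
    {"rx":0,"ry":0,"rz":0.14,"dx":0,"dy":0,"dz":0,"fingers":0.022},
    {"rx":0,"ry":0,"rz":0.12,"dx":0,"dy":0,"dz":0,"fingers":0.022},
    {"rx":0,"ry":0,"rz":0.063,"dx":0,"dy":0,"dz":0,"fingers":0.022},
    {"rx":0,"ry":0,"rz":0,"dx":0,"dy":0,"dz":0,"fingers":0.022}
  ]
}}

```text
time_s: 27.35
position: [0.3812, 0.2237, 0.147]
tool_rot: [[0.966, 0.258, -0.003], [0.258, -0.966, -0.001], [-0.003, -0.0, -1.0]]
ft_force: [-0.2, -0.2, -5.3]
grip_width: 0.0289
gripper_force: 61.2
```

```bash
python3 -c "
from h import *
to(.6128,-.0368,.12,-75)
im=env.get_image('scene');cv2.imwrite('pics/s3.png',im['color'][110:380,150:480])"
```

```text
t 27.35 pos [0.3812 0.2237 0.147 ] yaw -75.03 tilt [-3.3e-03 -9.0e-04 -1.0e+00] turn rz -0.001 then dx dy dz 0.1563 0.3116 0.027 q [15. 15. 97.  0. 69. 90.] F [-0.2 -0.2 -5.3] w 0.0289 61.2
```

Request:
{"fn": "arm_command", "kwargs": {
  "deltas": [
    {"rx":0,"ry":0,"rz":0,"dx":0.007,"dy":0.014,"dz":0,"fingers":0.022},
    {"rx":0,"ry":0,"rz":0,"dx":0.012,"dy":0.025,"dz":0,"fingers":0.022},
    {"rx":0,"ry":0,"rz":0,"dx":0.015,"dy":0.03,"dz":0,"fingers":0.022},
    {"rx":0,"ry":0,"rz":0,"dx":0.015,"dy":0.03,"dz":0,"fingers":0.022},
    {"rx":0,"ry":0,"rz":0,"dx":0.015,"dy":0.03,"dz":0,"fingers":0.022},
    {"rx":0,"ry":0,"rz":0,"dx":0.015,"dy":0.03,"dz":0,"fingers":0.022},
    {"rx":0,"ry":0,"rz":0,"dx":0.015,"dy":0.03,"dz":0,"fingers":0.022},
    {"rx":0,"ry":0,"rz":0,"dx":0.015,"dy":0.03,"dz":0,"fingers":0.022},
    {"rx":0,"ry":0,"rz":0,"dx":0.015,"dy":0.03,"dz":0,"fingers":0.022},
    {"rx":0,"ry":0,"rz":0,"dx":0.015,"dy":0.03,"dz":0,"fingers":0.022},
    {"rx":0,"ry":0,"rz":0,"dx":0.011,"dy":0.022,"dz":0,"fingers":0.022},
    {"rx":0,"ry":0,"rz":0,"dx":0.006,"dy":0.011,"dz":0,"fingers":0.022}
  ]
}}

```text
time_s: 28.6
position: [0.6142, -0.0387, 0.1471]
tool_rot: [[0.966, 0.259, -0.002], [0.259, -0.966, 0.0], [-0.002, -0.001, -1.0]]
ft_force: [-0.2, -0.1, -5.1]
grip_width: 0.0292
gripper_force: 61.0
```

Request:
{"fn": "arm_command", "kwargs": {
  "deltas": [
    {"rx":0,"ry":0,"rz":0,"dx":0,"dy":0,"dz":0.02,"fingers":0.022},
    {"rx":0,"ry":0,"rz":0,"dx":0,"dy":0,"dz":0.025,"fingers":0.022},
    {"rx":0,"ry":0,"rz":0,"dx":0,"dy":0,"dz":0.02,"fingers":0.022},
    {"rx":0,"ry":0,"rz":0,"dx":0,"dy":0,"dz":0,"fingers":0.022},
    {"rx":0,"ry":0,"rz":0,"dx":0,"dy":0,"dz":0,"fingers":0.022},
    {"rx":0,"ry":0,"rz":0,"dx":0,"dy":0,"dz":0,"fingers":0.022}
  ]
}}

```text
time_s: 29.2
position: [0.6141, -0.0369, 0.085]
tool_rot: [[0.966, 0.259, 0.002], [0.259, -0.966, -0.0], [0.002, 0.001, -1.0]]
ft_force: [0.9, -0.3, -5.0]
grip_width: 0.0288
gripper_force: 60.8
```

```bash
python3 -c "
from h import *
to(.6128,-.0368,.036,-75)
im=env.get_image('side');a=im['color'][110:230,190:350]
b=env.get_image('scene')['color'][120:240,240:400]
cv2.imwrite('pics/c1.png',np.hstack([cv2.resize(x,(400,300),interpolation=cv2.INTER_CUBIC) for x in (a,b)]))
"
```

```text
t 29.2 pos [ 0.6141 -0.0369  0.085 ] yaw -74.96 tilt [ 2.e-03 -5.e-04 -1.e+00] turn rz 0.001 then dx dy dz -0.0013 -0.0004 0.049 q [-14.  34.  74.   0.  71.  61.] F [ 0.9 -0.3 -5. ] w 0.0288 60.8
```

View pics/c1.png

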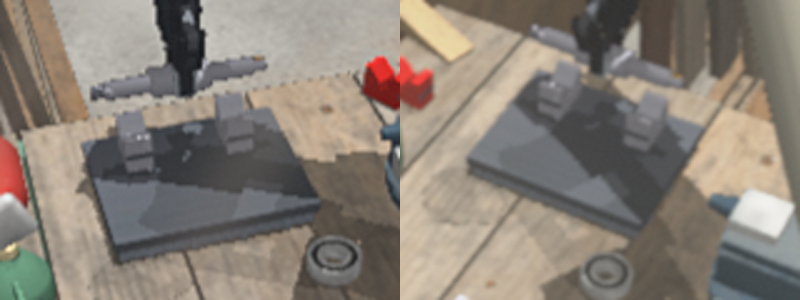

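The shaft is level above both blocks and in line with them. Lowering it, and watching for contact.

Request:
{"fn": "arm_command", "kwargs": {
  "deltas": [
    {"rx":0,"ry":0,"rz":0,"dx":-0.001,"dy":0,"dz":0.015,"fingers":0.022},
    {"rx":0,"ry":0,"rz":0,"dx":0,"dy":0,"dz":0.015,"fingers":0.022},
    {"rx":0,"ry":0,"rz":0,"dx":0,"dy":0,"dz":0.01,"fingers":0.022},
    {"rx":0,"ry":0,"rz":0,"dx":0,"dy":0,"dz":0.004,"fingers":0.022},
    {"rx":0,"ry":0,"rz":0,"dx":0,"dy":0,"dz":0,"fingers":0.022},
    {"rx":0,"ry":0,"rz":0,"dx":0,"dy":0,"dz":0,"fingers":0.022}
  ]
}}

```text
time_s: 29.9
position: [0.6131, -0.0374, 0.0404]
tool_rot: [[0.966, 0.259, 0.001], [0.259, -0.966, -0.0], [0.001, 0.001, -1.0]]
ft_force: [0.5, -0.2, -5.6]
grip_width: 0.0289
gripper_force: 61.1
```

```bash
python3 -c "
from h import *
to(.6128,-.0368,.036,-75)"
```

```text
t 29.9 pos [ 0.6131 -0.0374  0.0404] yaw -75.0 tilt [ 1.2e-03 -3.0e-04 -1.0e+00] turn rz -0.0 then dx dy dz -0.0001 -0.0006 0.0044 q [-15.  37.  77.   0.  65.  60.] F [ 0.5 -0.2 -5.6] w 0.0289 61.1
```

Request:
{"fn": "arm_command", "kwargs": {
  "deltas": [
    {"rx":0,"ry":0,"rz":0,"dx":0,"dy":-0.0006,"dz":0.002,"fingers":0.022},
    {"rx":0,"ry":0,"rz":0,"dx":0,"dy":0,"dz":0.002,"fingers":0.022},
    {"rx":0,"ry":0,"rz":0,"dx":0,"dy":0,"dz":0,"fingers":0.022},
    {"rx":0,"ry":0,"rz":0,"dx":0,"dy":0,"dz":0,"fingers":0.022}
  ]
}}

```text
time_s: 30.3
position: [0.6129, -0.0368, 0.0367]
tool_rot: [[0.966, 0.259, 0.002], [0.259, -0.966, -0.0], [0.002, 0.001, -1.0]]
ft_force: [-2.5, 0.3, 4.8]
grip_width: 0.0287
gripper_force: 61.8
```

Request:
{"fn": "arm_command", "kwargs": {
  "deltas": [
    {"rx":0,"ry":0,"rz":0,"dx":0,"dy":0,"dz":0.001,"fingers":0.022},
    {"rx":0,"ry":0,"rz":0,"dx":0,"dy":0,"dz":0,"fingers":0.022},
    {"rx":0,"ry":0,"rz":0,"dx":0,"dy":0,"dz":0,"fingers":0.022}
  ]
}}

```text
time_s: 30.6
position: [0.613, -0.0368, 0.0366]
tool_rot: [[0.966, 0.259, 0.002], [0.259, -0.966, -0.001], [0.002, 0.001, -1.0]]
ft_force: [-4.4, 0.4, 11.4]
grip_width: 0.029
gripper_force: 63.1
```

The contact force shows the shaft is seated. Releasing it and working out the gauge pose from the earlier pictures.

Request:
{"fn": "arm_command", "kwargs": {
  "deltas": [
    {"rx":0,"ry":0,"rz":0,"dx":0,"dy":0,"dz":0,"fingers":0.03},
    {"rx":0,"ry":0,"rz":0,"dx":0,"dy":0,"dz":0,"fingers":0.036},
    {"rx":0,"ry":0,"rz":0,"dx":0,"dy":0,"dz":0,"fingers":0.05},
    {"rx":0,"ry":0,"rz":0,"dx":0,"dy":0,"dz":0,"fingers":0.06},
    {"rx":0,"ry":0,"rz":0,"dx":0,"dy":0,"dz":0,"fingers":0.06},
    {"rx":0,"ry":0,"rz":0,"dx":0,"dy":0,"dz":-0.02,"fingers":0.06},
    {"rx":0,"ry":0,"rz":0,"dx":0,"dy":0,"dz":-0.04,"fingers":0.06},
    {"rx":0,"ry":0,"rz":0,"dx":0,"dy":0,"dz":-0.04,"fingers":0.06},
    {"rx":0,"ry":0,"rz":0,"dx":0,"dy":0,"dz":-0.04,"fingers":0.06},
    {"rx":0,"ry":0,"rz":0,"dx":0,"dy":0,"dz":-0.04,"fingers":0.06},
    {"rx":0,"ry":0,"rz":0,"dx":0,"dy":0,"dz":0,"fingers":0.06}
  ]
}}

```text
time_s: 31.7
position: [0.6143, -0.0371, 0.2206]
tool_rot: [[0.966, 0.259, 0.01], [0.259, -0.966, -0.003], [0.009, 0.005, -1.0]]
ft_force: [-0.1, 0.1, -0.5]
grip_width: 0.0598
gripper_force: 0.0
```

```bash
python3 - <<'E'
from h import *
import pickle
sc=pickle.load(open('scene1.pkl','rb'));sd=pickle.load(open('side1.pkl','rb'))
def tri(l):
    A=np.zeros((3,3));b=np.zeros(3)
    for im,uv in l:
        e,d=ray(im,uv);d/=np.linalg.norm(d);M=np.eye(3)-np.outer(d,d);A+=M;b+=M@e
    return np.linalg.solve(A,b)
k=tri([(sc,(242.3,271.4)),(sd,(349.5,272))]);d=tri([(sc,(262.7,305.5)),(sd,(391.4,285))])
print(k,d,np.degrees(np.arctan2(*(d-k)[1::-1])),np.linalg.norm((d-k)[:2]))
im=env.get_image('wrist');pickle.dump(im,open('w10.pkl','wb'))
print([(round(r['p'],2),np.round(r['location']),atz(im,r['location'],.068)) for r in env.tip_of('shaft',im)])
to(.47,.33,.3,-90)
E
```

```text
[0.44884013 0.39581141 0.12697861] [0.37328894 0.41119437 0.10519571] 168.4913363653159 0.07710135031130193
[(0.97, array([276., 188.]), array([ 0.61456708, -0.03661075,  0.068     ]))]
t 31.8 pos [ 0.6125 -0.0367  0.215 ] yaw -75.0 tilt [ 1.1e-03 -3.0e-04 -1.0e+00] turn rz 0.262 then dx dy dz -0.1425 -0.3667 -0.085 q [-14.  28.  63.  -0.  89.  61.] F [-0.4  0.7 -0.5] w 0.0601 0.0
```

Request:
{"fn": "arm_command", "kwargs": {
  "deltas": [
    {"rx":0,"ry":0,"rz":-0.148,"dx":0,"dy":0,"dz":-0.02,"fingers":0.06},
    {"rx":0,"ry":0,"rz":-0.148,"dx":0,"dy":0,"dz":-0.02,"fingers":0.06},
    {"rx":0,"ry":0,"rz":-0.148,"dx":0,"dy":0,"dz":-0.02,"fingers":0.06},
    {"rx":0,"ry":0,"rz":-0.148,"dx":0,"dy":0,"dz":-0.02,"fingers":0.06},
    {"rx":0,"ry":0,"rz":-0.148,"dx":0,"dy":0,"dz":0,"fingers":0.06},
    {"rx":0,"ry":0,"rz":-0.148,"dx":0,"dy":0,"dz":0,"fingers":0.06},
    {"rx":0,"ry":0,"rz":-0.148,"dx":0,"dy":0,"dz":0,"fingers":0.06},
    {"rx":0,"ry":0,"rz":-0.148,"dx":0,"dy":0,"dz":0,"fingers":0.06},
    {"rx":0,"ry":0,"rz":-0.148,"dx":0,"dy":0,"dz":0,"fingers":0.06}
  ]
}}

```text
time_s: 32.7
position: [0.6122, -0.0367, 0.2926]
tool_rot: [[-0.029, 1.0, -0.003], [1.0, 0.029, 0.001], [0.001, -0.003, -1.0]]
ft_force: [-0.2, 0.2, 0.0]
grip_width: 0.0603
gripper_force: 0.0
```

Request:
{"fn": "arm_command", "kwargs": {
  "deltas": [
    {"rx":0,"ry":0,"rz":-0.148,"dx":0,"dy":0,"dz":0,"fingers":0.06},
    {"rx":0,"ry":0,"rz":-0.148,"dx":0,"dy":0,"dz":0,"fingers":0.06},
    {"rx":0,"ry":0,"rz":-0.148,"dx":0,"dy":0,"dz":0,"fingers":0.06},
    {"rx":0,"ry":0,"rz":-0.148,"dx":0,"dy":0,"dz":0,"fingers":0.06},
    {"rx":0,"ry":0,"rz":-0.148,"dx":0,"dy":0,"dz":0,"fingers":0.06},
    {"rx":0,"ry":0,"rz":-0.148,"dx":0,"dy":0,"dz":0,"fingers":0.06},
    {"rx":0,"ry":0,"rz":-0.148,"dx":0,"dy":0,"dz":0,"fingers":0.06},
    {"rx":0,"ry":0,"rz":-0.148,"dx":0,"dy":0,"dz":0,"fingers":0.06},
    {"rx":0,"ry":0,"rz":-0.148,"dx":0,"dy":0,"dz":0,"fingers":0.06},
    {"rx":0,"ry":0,"rz":0,"dx":0,"dy":0,"dz":0,"fingers":0.06}
  ]
}}

```text
time_s: 33.7
position: [0.6122, -0.0367, 0.2929]
tool_rot: [[-0.977, 0.213, -0.003], [0.213, 0.977, 0.001], [0.003, 0.0, -1.0]]
ft_force: [-0.3, 0.8, 0.9]
grip_width: 0.0603
gripper_force: 0.0
```

```bash
python3 -c "
from h import *
to(.465,.35,.3,78.5)"
```

```text
t 33.7 pos [ 0.6122 -0.0367  0.2929] yaw 77.71 tilt [-3.2e-03  8.0e-04 -1.0e+00] turn rz -0.014 then dx dy dz 0.2213 0.3496 -0.0071 q [-14.  26.  54.  -0. 100. -92.] F [-0.3  0.8  0.9] w 0.0603 0.0
```

Request:
{"fn": "arm_command", "kwargs": {
  "deltas": [
    {"rx":0,"ry":0,"rz":-0.014,"dx":0.018,"dy":0.029,"dz":0,"fingers":0.06},
    {"rx":0,"ry":0,"rz":0,"dx":0.018,"dy":0.029,"dz":0,"fingers":0.06},
    {"rx":0,"ry":0,"rz":0,"dx":0.018,"dy":0.029,"dz":0,"fingers":0.06},
    {"rx":0,"ry":0,"rz":0,"dx":0.018,"dy":0.029,"dz":0,"fingers":0.06},
    {"rx":0,"ry":0,"rz":0,"dx":0.018,"dy":0.029,"dz":0,"fingers":0.06},
    {"rx":0,"ry":0,"rz":0,"dx":0.018,"dy":0.029,"dz":0,"fingers":0.06},
    {"rx":0,"ry":0,"rz":0,"dx":0.018,"dy":0.029,"dz":0,"fingers":0.06},
    {"rx":0,"ry":0,"rz":0,"dx":0.018,"dy":0.029,"dz":0,"fingers":0.06},
    {"rx":0,"ry":0,"rz":0,"dx":0.018,"dy":0.029,"dz":0,"fingers":0.06},
    {"rx":0,"ry":0,"rz":0,"dx":0.018,"dy":0.029,"dz":0,"fingers":0.06},
    {"rx":0,"ry":0,"rz":0,"dx":0.018,"dy":0.029,"dz":0,"fingers":0.06},
    {"rx":0,"ry":0,"rz":0,"dx":0.018,"dy":0.029,"dz":0,"fingers":0.06}
  ]
}}

```text
time_s: 34.9
position: [0.4702, 0.3489, 0.2936]
tool_rot: [[-0.979, 0.205, -0.002], [0.205, 0.979, -0.001], [0.002, -0.001, -1.0]]
ft_force: [1.2, 0.7, 0.1]
grip_width: 0.0596
gripper_force: 0.0
```

Request:
{"fn": "arm_command", "kwargs": {
  "deltas": [
    {"rx":0,"ry":0,"rz":0,"dx":0,"dy":0,"dz":0,"fingers":0.06},
    {"rx":0,"ry":0,"rz":0,"dx":0,"dy":0,"dz":0,"fingers":0.06}
  ]
}}

```text
time_s: 35.1
position: [0.4707, 0.3479, 0.2937]
tool_rot: [[-0.979, 0.202, -0.002], [0.202, 0.979, -0.001], [0.001, -0.001, -1.0]]
ft_force: [-0.2, -0.4, -0.4]
grip_width: 0.0598
gripper_force: 0.0
```

```bash
python3 - <<'E'
from h import *
import pickle
to(.449,.396,.2,78.5)
im=env.get_image('wrist');pickle.dump(im,open('w11.pkl','wb'))
for n in ('gauge','plunger'):
  for r in env.tip_of(n,im): print(n,round(r['p'],2),np.round(r['location'],1),atz(im,r['location'],0 if n=='gauge' else .049)[:2])
  for r in env.look_for(n,im)[:2]: print(n,round(r['p'],2),np.round(r['box']))
a=np.radians(168.5);x=np.array([np.cos(a),np.sin(a)]);y=np.array([-x[1],x[0]]);o=np.array([.449,.396])
P=lambda l:proj(im,[[*(o+x*i+y*j),z] for i,j,z in l]).round(0).tolist()
print('post top',P([(0,0,.152)]),'clamp top',P([(i*.013,j*.013,.144) for i,j in [(-1,-1),(1,-1),(1,1),(-1,1)]]),'dial',P([(.065,0,.104),(.084,0,.104),(.075,.023,.104),(.075,-.023,.104)]),'tip',P([(.075,0,.049)]),'base',P([(i*.025,j*.028,.046) for i,j in [(-1,-1),(1,-1),(1,1),(-1,1)]]))
E
```

```text
t 35.1 pos [0.4707 0.3479 0.2937] yaw 78.34 tilt [-0.0015 -0.001  -1.    ] turn rz -0.003 then dx dy dz 0.0309 0.0428 0.0937 q [ 25.  23.  59.  -0.  98. -53.] F [-0.2 -0.4 -0.4] w 0.0598 0.0
gauge 0.59 [307.7 146.7] [0.44927546 0.39755702]
gauge 0.64 [212. 171. 254. 227.]
gauge 0.59 [288.  73. 338. 176.]Traceback (most recent call last):
  File "<stdin>", line 6, in <module>
ValueError: it knows: bearing, gauge, oil_can, shaft, surface_plate, vblock, vblock_tall
```

```bash
python3 - <<'E'
from h import *
import pickle
im=pickle.load(open('w11.pkl','rb'))
a=np.radians(168.5);x=np.array([np.cos(a),np.sin(a)]);y=np.array([-x[1],x[0]]);o=np.array([.449,.396])
P=lambda l:((proj(im,[[*(o+x*i+y*j),z] for i,j,z in l])-[250,50])*5).round(0).tolist()
print('post top',P([(0,0,.152)]),'clamp top',P([(i*.013,j*.013,.144) for i,j in [(-1,-1),(1,-1),(1,1),(-1,1)]]),'dial',P([(.065,0,.104),(.084,0,.104),(.075,.023,.104),(.075,-.023,.104)]),'base',P([(i*.025,j*.028,.046) for i,j in [(-1,-1),(1,-1),(1,1),(-1,1)]]))
cv2.imwrite('pics/c2.png',cv2.resize(im['color'][50:170,250:410],None,fx=5,fy=5,interpolation=cv2.INTER_CUBIC))
E
```

```text
post top [[354.0, 543.0]] clamp top [[409.0, 602.0], [415.0, 474.0], [286.0, 474.0], [283.0, 602.0]] dial [[334.0, 219.0], [337.0, 125.0], [229.0, 170.0], [441.0, 170.0]] base [[400.0, 590.0], [408.0, 400.0], [195.0, 401.0], [193.0, 591.0]]
```

View pics/c2.png

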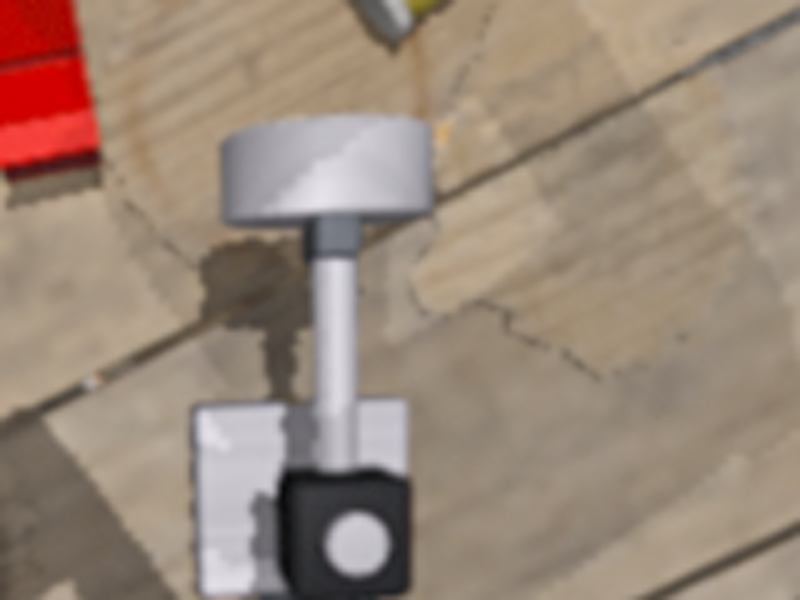

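The picture shows the gauge where predicted, with the post top at (357,543) and the dial at (328,168). The rod is turned about 1.5° more, so I'll grip with the tool at 80°.

Request:
{"fn": "arm_command", "kwargs": {
  "deltas": [
    {"rx":0,"ry":0,"rz":-0.029,"dx":0,"dy":0,"dz":0,"fingers":0.06},
    {"rx":0,"ry":0,"rz":0,"dx":0.016,"dy":0.021,"dz":0.02,"fingers":0.06},
    {"rx":0,"ry":0,"rz":0,"dx":0.016,"dy":0.021,"dz":0.03,"fingers":0.06},
    {"rx":0,"ry":0,"rz":0,"dx":0,"dy":0,"dz":0.03,"fingers":0.06},
    {"rx":0,"ry":0,"rz":0,"dx":0,"dy":0,"dz":0.03,"fingers":0.06},
    {"rx":0,"ry":0,"rz":0,"dx":0,"dy":0,"dz":0,"fingers":0.06},
    {"rx":0,"ry":0,"rz":0,"dx":0,"dy":0,"dz":0,"fingers":0.06}
  ]
}}

```text
time_s: 35.95
position: [0.4473, 0.3943, 0.1856]
tool_rot: [[-0.985, 0.172, 0.0], [0.172, 0.985, 0.0], [-0.0, 0.0, -1.0]]
ft_force: [0.2, 0.5, 0.3]
grip_width: 0.0597
gripper_force: 0.0
```

```bash
python3 -c "
from h import *
to(.449,.396,.088,80)"
```

```text
t 35.95 pos [0.4473 0.3943 0.1856] yaw 80.08 tilt [ 4.e-04  2.e-04 -1.e+00] turn rz 0.001 then dx dy dz -0.0014 0.002 0.0976 q [ 30.  28.  69.  -0.  83. -50.] F [0.2 0.5 0.3] w 0.0597 0.0
```

Request:
{"fn": "arm_command", "kwargs": {
  "deltas": [
    {"rx":0,"ry":0,"rz":0,"dx":-0.0014,"dy":0.0015,"dz":0.02,"fingers":0.06},
    {"rx":0,"ry":0,"rz":0,"dx":0,"dy":0,"dz":0.025,"fingers":0.06},
    {"rx":0,"ry":0,"rz":0,"dx":0,"dy":0,"dz":0.025,"fingers":0.06},
    {"rx":0,"ry":0,"rz":0,"dx":0,"dy":0,"dz":0.02,"fingers":0.06},
    {"rx":0,"ry":0,"rz":0,"dx":0,"dy":0,"dz":0.007,"fingers":0.06},
    {"rx":0,"ry":0,"rz":0,"dx":0,"dy":0,"dz":0,"fingers":0.06},
    {"rx":0,"ry":0,"rz":0,"dx":0,"dy":0,"dz":0,"fingers":0.06}
  ]
}}

```text
time_s: 36.65
position: [0.4493, 0.3962, 0.0895]
tool_rot: [[-0.985, 0.172, 0.003], [0.172, 0.985, 0.002], [-0.002, 0.002, -1.0]]
ft_force: [0.5, -0.6, 1.0]
grip_width: 0.0601
gripper_force: 0.0
```

Request:
{"fn": "arm_command", "kwargs": {
  "deltas": [
    {"rx":0,"ry":0,"rz":0,"dx":0,"dy":0,"dz":0,"fingers":0.045},
    {"rx":0,"ry":0,"rz":0,"dx":0,"dy":0,"dz":0,"fingers":0.034},
    {"rx":0,"ry":0,"rz":0,"dx":0,"dy":0,"dz":0,"fingers":0.028},
    {"rx":0,"ry":0,"rz":0,"dx":0,"dy":0,"dz":0,"fingers":0.022},
    {"rx":0,"ry":0,"rz":0,"dx":0,"dy":0,"dz":0,"fingers":0.016},
    {"rx":0,"ry":0,"rz":0,"dx":0,"dy":0,"dz":0,"fingers":0.016},
    {"rx":0,"ry":0,"rz":0,"dx":0,"dy":0,"dz":0,"fingers":0.016}
  ],
  "squeeze": 90
}}

```text
time_s: 37.35
position: [0.4488, 0.3964, 0.0885]
tool_rot: [[-0.985, 0.172, 0.002], [0.172, 0.985, 0.001], [-0.001, 0.002, -1.0]]
ft_force: [0.8, 1.4, 5.6]
grip_width: 0.0251
gripper_force: 88.4
```

```bash
python3 -c "
from h import *
to(.449,.396,.2)"
```

```text
t 37.35 pos [0.4488 0.3964 0.0885] yaw 80.1 tilt [ 0.0016  0.0015 -1.    ] turn rz -0.0 then dx dy dz -0.0003 -0.0003 -0.1115 q [ 30.  33.  77.   0.  70. -50.] F [0.8 1.4 5.6] w 0.0251 88.4
```

Request:
{"fn": "arm_command", "kwargs": {
  "deltas": [
    {"rx":0,"ry":0,"rz":0,"dx":0,"dy":0,"dz":-0.01,"fingers":0.016},
    {"rx":0,"ry":0,"rz":0,"dx":0,"dy":0,"dz":-0.03,"fingers":0.016},
    {"rx":0,"ry":0,"rz":0,"dx":0,"dy":0,"dz":-0.03,"fingers":0.016},
    {"rx":0,"ry":0,"rz":0,"dx":0,"dy":0,"dz":-0.03,"fingers":0.016},
    {"rx":0,"ry":0,"rz":0,"dx":0,"dy":0,"dz":-0.03,"fingers":0.016},
    {"rx":0,"ry":0,"rz":0,"dx":0,"dy":0,"dz":0,"fingers":0.016},
    {"rx":0,"ry":0,"rz":0,"dx":0,"dy":0,"dz":0,"fingers":0.016}
  ]
}}

```text
time_s: 38.05
position: [0.4478, 0.3953, 0.2161]
tool_rot: [[-0.985, 0.172, -0.002], [0.172, 0.985, -0.002], [0.002, -0.002, -1.0]]
ft_force: [-0.0, 0.3, -9.0]
grip_width: 0.025
gripper_force: 90.1
```

```bash
python3 -c "
from h import *
to(.5936,.0356,.215)"
```

```text
t 38.05 pos [0.4478 0.3953 0.2161] yaw 80.09 tilt [-0.0023 -0.0016 -1.    ] turn rz -0.0 then dx dy dz -0.2056 -0.3293 0.0011 q [ 30.  27.  66.  -0.  88. -50.] F [-0.   0.3 -9. ] w 0.025 90.1
```

Request:
{"fn": "arm_command", "kwargs": {
  "deltas": [
    {"rx":0,"ry":0,"rz":0,"dx":-0.005,"dy":-0.008,"dz":0,"fingers":0.016},
    {"rx":0,"ry":0,"rz":0,"dx":-0.01,"dy":-0.016,"dz":0,"fingers":0.016},
    {"rx":0,"ry":0,"rz":0,"dx":-0.015,"dy":-0.024,"dz":0,"fingers":0.016},
    {"rx":0,"ry":0,"rz":0,"dx":-0.02,"dy":-0.032,"dz":0,"fingers":0.016},
    {"rx":0,"ry":0,"rz":0,"dx":-0.02,"dy":-0.032,"dz":0,"fingers":0.016},
    {"rx":0,"ry":0,"rz":0,"dx":-0.02,"dy":-0.032,"dz":0,"fingers":0.016},
    {"rx":0,"ry":0,"rz":0,"dx":-0.02,"dy":-0.032,"dz":0,"fingers":0.016},
    {"rx":0,"ry":0,"rz":0,"dx":-0.02,"dy":-0.032,"dz":0,"fingers":0.016},
    {"rx":0,"ry":0,"rz":0,"dx":-0.02,"dy":-0.032,"dz":0,"fingers":0.016},
    {"rx":0,"ry":0,"rz":0,"dx":-0.02,"dy":-0.032,"dz":0,"fingers":0.016},
    {"rx":0,"ry":0,"rz":0,"dx":-0.018,"dy":-0.03,"dz":0,"fingers":0.016},
    {"rx":0,"ry":0,"rz":0,"dx":-0.012,"dy":-0.018,"dz":0,"fingers":0.016}
  ]
}}

```text
time_s: 39.25
position: [0.5902, 0.0429, 0.2154]
tool_rot: [[-0.985, 0.174, -0.004], [0.174, 0.985, -0.0], [0.004, -0.001, -1.0]]
ft_force: [-0.2, -0.0, -6.2]
grip_width: 0.0247
gripper_force: 90.0
```

Request:
{"fn": "arm_command", "kwargs": {
  "deltas": [
    {"rx":0,"ry":0,"rz":0,"dx":-0.005,"dy":-0.009,"dz":0,"fingers":0.016},
    {"rx":0,"ry":0,"rz":0,"dx":0,"dy":0,"dz":0,"fingers":0.016},
    {"rx":0,"ry":0,"rz":0.04,"dx":0,"dy":0,"dz":0,"fingers":0.016},
    {"rx":0,"ry":0,"rz":0.08,"dx":0,"dy":0,"dz":0,"fingers":0.016},
    {"rx":0,"ry":0,"rz":0.12,"dx":0,"dy":0,"dz":0,"fingers":0.016},
    {"rx":0,"ry":0,"rz":0.14,"dx":0,"dy":0,"dz":0,"fingers":0.016},
    {"rx":0,"ry":0,"rz":0.14,"dx":0,"dy":0,"dz":0,"fingers":0.016},
    {"rx":0,"ry":0,"rz":0.14,"dx":0,"dy":0,"dz":0,"fingers":0.016},
    {"rx":0,"ry":0,"rz":0.14,"dx":0,"dy":0,"dz":0,"fingers":0.016},
    {"rx":0,"ry":0,"rz":0.14,"dx":0,"dy":0,"dz":0,"fingers":0.016},
    {"rx":0,"ry":0,"rz":0.14,"dx":0,"dy":0,"dz":0,"fingers":0.016},
    {"rx":0,"ry":0,"rz":0.14,"dx":0,"dy":0,"dz":0,"fingers":0.016}
  ]
}}

```text
time_s: 40.45
position: [0.5929, 0.0379, 0.2171]
tool_rot: [[-0.173, 0.985, -0.002], [0.985, 0.173, 0.001], [0.001, -0.002, -1.0]]
ft_force: [0.3, -0.0, -6.7]
grip_width: 0.0251
gripper_force: 90.2
```

```bash
python3 -c "
from h import *
to(.5936,.0356,.215,15)"
```

```text
t 40.45 pos [0.5929 0.0379 0.2171] yaw 9.96 tilt [-1.7e-03  6.0e-04 -1.0e+00] turn rz -0.088 then dx dy dz -0.0024 0.0001 0.0021 q [ -8.  26.  66.   0.  88. -18.] F [ 0.3 -0.  -6.7] w 0.0251 90.2
```

Request:
{"fn": "arm_command", "kwargs": {
  "deltas": [
    {"rx":0,"ry":0,"rz":0.14,"dx":0,"dy":0,"dz":0,"fingers":0.016},
    {"rx":0,"ry":0,"rz":0.14,"dx":0,"dy":0,"dz":0,"fingers":0.016},
    {"rx":0,"ry":0,"rz":0.14,"dx":0,"dy":0,"dz":0,"fingers":0.016},
    {"rx":0,"ry":0,"rz":0.14,"dx":0,"dy":0,"dz":0,"fingers":0.016},
    {"rx":0,"ry":0,"rz":0.14,"dx":0,"dy":0,"dz":0,"fingers":0.016},
    {"rx":0,"ry":0,"rz":0.14,"dx":0,"dy":0,"dz":0,"fingers":0.016},
    {"rx":0,"ry":0,"rz":0.14,"dx":0,"dy":0,"dz":0,"fingers":0.016},
    {"rx":0,"ry":0,"rz":0.14,"dx":0,"dy":0,"dz":0,"fingers":0.016},
    {"rx":0,"ry":0,"rz":0.14,"dx":0,"dy":0,"dz":0,"fingers":0.016},
    {"rx":0,"ry":0,"rz":0.14,"dx":0,"dy":0,"dz":0,"fingers":0.016},
    {"rx":0,"ry":0,"rz":0.14,"dx":0,"dy":0,"dz":0,"fingers":0.016}
  ]
}}

```text
time_s: 41.55
position: [0.5928, 0.0379, 0.2171]
tool_rot: [[0.979, 0.203, -0.002], [0.203, -0.979, 0.001], [-0.002, -0.001, -1.0]]
ft_force: [0.3, -0.1, -6.9]
grip_width: 0.0251
gripper_force: 90.2
```

Request:
{"fn": "arm_command", "kwargs": {
  "deltas": [
    {"rx":0,"ry":0,"rz":0.14,"dx":0,"dy":0,"dz":0,"fingers":0.016},
    {"rx":0,"ry":0,"rz":0.14,"dx":0,"dy":0,"dz":0,"fingers":0.016},
    {"rx":0,"ry":0,"rz":0.14,"dx":0,"dy":0,"dz":0,"fingers":0.016},
    {"rx":0,"ry":0,"rz":0.14,"dx":0,"dy":0,"dz":0,"fingers":0.016},
    {"rx":0,"ry":0,"rz":0.14,"dx":0,"dy":0,"dz":0,"fingers":0.016},
    {"rx":0,"ry":0,"rz":0.14,"dx":0,"dy":0,"dz":0,"fingers":0.016},
    {"rx":0,"ry":0,"rz":0.14,"dx":0,"dy":0,"dz":0,"fingers":0.016},
    {"rx":0,"ry":0,"rz":0.14,"dx":0,"dy":0,"dz":0,"fingers":0.016},
    {"rx":0,"ry":0,"rz":0.12,"dx":0,"dy":0,"dz":0,"fingers":0.016},
    {"rx":0,"ry":0,"rz":0.08,"dx":0,"dy":0,"dz":0,"fingers":0.016},
    {"rx":0,"ry":0,"rz":0.05,"dx":0,"dy":0,"dz":0,"fingers":0.016},
    {"rx":0,"ry":0,"rz":0,"dx":0,"dy":0,"dz":0,"fingers":0.016}
  ]
}}

```text
time_s: 42.75
position: [0.5929, 0.0378, 0.2172]
tool_rot: [[0.399, -0.917, -0.002], [-0.917, -0.399, 0.001], [-0.001, 0.001, -1.0]]
ft_force: [-0.1, -0.4, -6.6]
grip_width: 0.0253
gripper_force: 90.2
```

```bash
python3 -c "
from h import *
to(.5936,.0356,.135,-165)
im=env.get_image('wrist')
for r in env.tip_of('plunger',im): print(round(r['p'],2),np.round(r['location'],1))
for r in env.tip_of('shaft',im): print('shaft',round(r['p'],2),np.round(r['location'],1),atz(im,r['location'],.068)[:2])
a=np.radians(-75);print('pred tip',proj(im,[[.5936+.075*np.cos(a),.0356+.075*np.sin(a),.215-.0885+.049]]))
cv2.imwrite('pics/w12.png',im['color'])"
```

```text
t 42.75 pos [0.5929 0.0378 0.2172] yaw -156.47 tilt [-1.6e-03  6.0e-04 -1.0e+00] turn rz 0.149 then dx dy dz 0.0023 -0.0001 0.0822 q [ -8.  26.  66.   0.  88. 149.] F [-0.1 -0.4 -6.6] w 0.0253 90.2Traceback (most recent call last):
  File "<string>", line 5, in <module>
    for r in env.tip_of('plunger',im): print(round(r['p'],2),np.round(r['location'],1))
             ~~~~~~~~~~^^^^^^^^^^^^^^
ValueError: it knows: bearing, gauge, oil_can, shaft, surface_plate, vblock, vblock_tall
```

Request:
{"fn": "arm_command", "kwargs": {
  "deltas": [
    {"rx":0,"ry":0,"rz":0.075,"dx":0,"dy":0,"dz":0,"fingers":0.016},
    {"rx":0,"ry":0,"rz":0.074,"dx":0,"dy":0,"dz":0,"fingers":0.016},
    {"rx":0,"ry":0,"rz":0,"dx":0.0023,"dy":0,"dz":0.01,"fingers":0.016},
    {"rx":0,"ry":0,"rz":0,"dx":0,"dy":0,"dz":0.02,"fingers":0.016},
    {"rx":0,"ry":0,"rz":0,"dx":0,"dy":0,"dz":0.02,"fingers":0.016},
    {"rx":0,"ry":0,"rz":0,"dx":0,"dy":0,"dz":0,"fingers":0.016},
    {"rx":0,"ry":0,"rz":0,"dx":0,"dy":0,"dz":0,"fingers":0.016}
  ]
}}

```text
time_s: 43.5
position: [0.5943, 0.0344, 0.1676]
tool_rot: [[0.259, -0.966, -0.001], [-0.966, -0.259, 0.0], [-0.0, 0.001, -1.0]]
ft_force: [0.1, -0.2, -5.6]
grip_width: 0.0254
gripper_force: 90.2
```

```bash
python3 -c "
from h import *
import pickle
to(.5936,.0356,.1185,-165)
for n in ('scene','side'):
  im=env.get_image(n);pickle.dump(im,open(n+'12.pkl','wb'));cv2.imwrite('pics/'+n+'12.png',im['color'])
  for q,z in(('shaft',.068),('gauge',env.observe()['position'][2]-.0885)):
    for r in env.tip_of(q,im)[:2]: print(n,q,round(r['p'],2),np.round(r['location'],1),atz(im,r['location'],z)[:2].round(4))"
```

```text
t 43.5 pos [0.5943 0.0344 0.1676] yaw -164.97 tilt [-6.e-04  1.e-04 -1.e+00] turn rz 0.001 then dx dy dz -0.0014 0.0003 0.0491 q [ -8.  28.  71.   0.  81. 157.] F [ 0.1 -0.2 -5.6] w 0.0254 90.2
scene shaft 0.63 [320.5 153.1] [ 0.6248 -0.0459]
scene gauge 0.74 [312.6 165.7] [0.5969 0.0179]
side shaft 0.67 [262.1 157.4] [ 0.6167 -0.0305]
side gauge 0.75 [270.2 169.9] [0.5949 0.0379]
```

Request:
{"fn": "arm_command", "kwargs": {
  "deltas": [
    {"rx":0,"ry":0,"rz":0,"dx":-0.0012,"dy":0,"dz":0.01,"fingers":0.016},
    {"rx":0,"ry":0,"rz":0,"dx":0,"dy":0,"dz":0.015,"fingers":0.016},
    {"rx":0,"ry":0,"rz":0,"dx":0,"dy":0,"dz":0.01,"fingers":0.016},
    {"rx":0,"ry":0,"rz":0,"dx":0,"dy":0,"dz":0.006,"fingers":0.016},
    {"rx":0,"ry":0,"rz":0,"dx":0,"dy":0,"dz":0.004,"fingers":0.016},
    {"rx":0,"ry":0,"rz":0,"dx":0,"dy":0,"dz":0,"fingers":0.016},
    {"rx":0,"ry":0,"rz":0,"dx":0,"dy":0,"dz":0,"fingers":0.016}
  ]
}}

```text
time_s: 44.5
position: [0.5943, 0.0354, 0.1231]
tool_rot: [[0.258, -0.966, 0.001], [-0.966, -0.258, -0.0], [0.0, -0.001, -1.0]]
ft_force: [0.1, -0.4, -7.0]
grip_width: 0.0249
gripper_force: 90.1
```

```bash
python3 -c "
from h import *
to(.5936,.0356,.1185,-165)"
```

```text
t 44.5 pos [0.5943 0.0354 0.1231] yaw -165.07 tilt [ 7.e-04 -1.e-04 -1.e+00] turn rz -0.001 then dx dy dz -0.0004 0.0006 0.0046 q [ -8.  30.  75.  -0.  75. 157.] F [ 0.1 -0.4 -7. ] w 0.0249 90.1
```

Request:
{"fn": "arm_command", "kwargs": {
  "deltas": [
    {"rx":0,"ry":0,"rz":0,"dx":0,"dy":0,"dz":0.002,"fingers":0.016},
    {"rx":0,"ry":0,"rz":0,"dx":0,"dy":0,"dz":0.002,"fingers":0.016},
    {"rx":0,"ry":0,"rz":0,"dx":0,"dy":0,"dz":0,"fingers":0.016},
    {"rx":0,"ry":0,"rz":0,"dx":0,"dy":0,"dz":0,"fingers":0.016}
  ]
}}

```text
time_s: 44.9
position: [0.5941, 0.0354, 0.1188]
tool_rot: [[0.258, -0.966, 0.0], [-0.966, -0.258, -0.0], [0.0, -0.0, -1.0]]
ft_force: [-0.3, -0.5, -7.0]
grip_width: 0.0251
gripper_force: 90.3
```

Request:
{"fn": "arm_command", "kwargs": {
  "deltas": [
    {"rx":0,"ry":0,"rz":0,"dx":0,"dy":0,"dz":0.001,"fingers":0.016},
    {"rx":0,"ry":0,"rz":0,"dx":0,"dy":0,"dz":0,"fingers":0.016},
    {"rx":0,"ry":0,"rz":0,"dx":0,"dy":0,"dz":0,"fingers":0.016}
  ]
}}

```text
time_s: 45.2
position: [0.5942, 0.0353, 0.1185]
tool_rot: [[0.258, -0.966, 0.001], [-0.966, -0.258, -0.0], [0.001, -0.001, -1.0]]
ft_force: [-2.6, 0.1, 3.6]
grip_width: 0.0252
gripper_force: 91.3
```

The base met the plate at exactly the expected height. Releasing and backing off.

Request:
{"fn": "arm_command", "kwargs": {
  "deltas": [
    {"rx":0,"ry":0,"rz":0,"dx":0,"dy":0,"dz":0,"fingers":0.026},
    {"rx":0,"ry":0,"rz":0,"dx":0,"dy":0,"dz":0,"fingers":0.03},
    {"rx":0,"ry":0,"rz":0,"dx":0,"dy":0,"dz":0,"fingers":0.04},
    {"rx":0,"ry":0,"rz":0,"dx":0,"dy":0,"dz":0,"fingers":0.055},
    {"rx":0,"ry":0,"rz":0,"dx":0,"dy":0,"dz":0,"fingers":0.055},
    {"rx":0,"ry":0,"rz":0,"dx":0,"dy":0,"dz":-0.01,"fingers":0.055},
    {"rx":0,"ry":0,"rz":0,"dx":0,"dy":0,"dz":-0.03,"fingers":0.055},
    {"rx":0,"ry":0,"rz":0,"dx":0,"dy":0,"dz":-0.04,"fingers":0.055},
    {"rx":0,"ry":0,"rz":0,"dx":0,"dy":0,"dz":-0.04,"fingers":0.055},
    {"rx":0,"ry":0,"rz":0,"dx":0,"dy":0,"dz":-0.04,"fingers":0.055},
    {"rx":0,"ry":0,"rz":0,"dx":0,"dy":0,"dz":0,"fingers":0.055},
    {"rx":0,"ry":0,"rz":0,"dx":0,"dy":0,"dz":0,"fingers":0.055}
  ]
}}

```text
time_s: 46.4
position: [0.5941, 0.0354, 0.2788]
tool_rot: [[0.258, -0.966, 0.002], [-0.966, -0.258, -0.0], [0.001, -0.002, -1.0]]
ft_force: [-0.1, -0.0, -1.5]
grip_width: 0.0551
gripper_force: 0.0
```

```bash
python3 - <<'E'
from h import *
import pickle
to(.5936,.0356,.3)
for n in ('wrist','scene','side'):
  im=env.get_image(n);pickle.dump(im,open(n+'13.pkl','wb'));cv2.imwrite('pics/'+n+'13.png',im['color'])
  for q,z in(('shaft',.068),('gauge',.03),('vblock_a',.03),('vblock_tall',0),('bearing',0)):
    for r in env.tip_of(q,im)[:4]:
      p=atz(im,r['location'],z)[:2].round(4); print(n,q,round(r['p'],2),np.round(r['location'],0),p)
  for q in ('gauge','shaft'):
    print(n,q,[(round(r['p'],2),np.round(r['box']).tolist()) for r in env.look_for(q,im)[:2]])
  a=np.radians(-75);x=np.array([np.cos(a),np.sin(a)]);y=np.array([-x[1],x[0]]);o=np.array([.5942,.0353])
  P=np.array([[*(o+x*i+y*j),.03+z] for i in(-.025,.025) for j in(-.028,.028) for z in (0,.046)]+[[*o,.182]]+[[*(o+x*i+y*.023*np.cos(t)),.134+.023*np.sin(t)] for i in(.065,.084) for t in np.arange(0,6.3,.4)])
  p=proj(im,P);print(n,'pred gauge box',p.min(0).round(),p.max(0).round())
  u=y;c=np.array([.613,-.0368])
  P=[[*(c+u*s+x*b),.068+h] for s,r in((-.09,.007),(.09,.007),(-.03,.016),(.03,.016)) for b in(-r,r) for h in(-r,r)]
  p=proj(im,P);print(n,'pred shaft box',p.min(0).round(),p.max(0).round())
E
```

```text
t 46.4 pos [0.5941 0.0354 0.2788] yaw -165.07 tilt [ 2.1e-03 -3.0e-04 -1.0e+00] turn rz -0.0 then dx dy dz -0.0003 0.0004 -0.0212 q [ -8.  24.  59.   0.  96. 157.] F [-0.1 -0.  -1.5] w 0.0551 0.0
wrist shaft 0.9 [274. 111.] [ 0.6181 -0.0401]
wrist gauge 0.77 [279. 172.] [0.5924 0.034 ]
wrist vblock_a 0.88 [467.  69.] [ 0.3994 -0.1516]
wrist vblock_a 0.68 [121. 150.] [0.805 0.059]
wrist vblock_a 0.62 [318. 115.] [ 0.5625 -0.0516]
wrist vblock_a 0.62 [237. 114.] [ 0.6655 -0.0257]
wrist vblock_tall 0.7 [292. 320.] [0.5048 0.274 ]
wrist gauge [(0.93, [250.0, 101.0, 306.0, 217.0])]
wrist shaft [(0.81, [196.0, 102.0, 354.0, 130.0])]
wrist pred gauge box [253. 102.] [301. 201.]
wrist pred shaft box [200. 100.] [356. 130.]
scene shaft 0.69 [321. 154.] [ 0.6198 -0.0431]
scene gauge 0.97 [310. 181.] [0.596  0.0261]
scene vblock_a 0.82 [238. 159.] [0.8015 0.1034]
scene vblock_a 0.7 [305. 323.] [0.3152 0.3479]
scene vblock_a 0.68 [335. 172.] [ 0.5721 -0.0486]
scene vblock_a 0.65 [302. 162.] [ 0.6653 -0.014 ]
scene vblock_tall 0.79 [269. 261.] [0.4987 0.2752]
scene bearing 0.83 [323. 232.] [0.4668 0.115 ]
scene gauge [(0.59, [299.0, 128.0, 332.0, 189.0])]
scene shaft [(0.57, [290.0, 144.0, 351.0, 170.0])]
scene pred gauge box [295. 128.] [332. 192.]
scene pred shaft box [292. 143.] [353. 171.]
side shaft 0.75 [265. 153.] [ 0.6107 -0.049 ]
side shaft 0.34 [322. 214.] [0.4779 0.1833]
side gauge 0.73 [270. 188.] [0.5974 0.0466]
side vblock_a 0.94 [400. 296.] [0.3389 0.382 ]
side vblock_a 0.77 [282. 165.] [ 0.5657 -0.0466]
side vblock_a 0.63 [345. 146.] [ 0.391 -0.125]
side vblock_a 0.51 [243. 170.] [ 0.6695 -0.03  ]
side vblock_tall 0.86 [316. 265.] [0.4959 0.2736]
side bearing 0.74 [324. 216.] [0.4668 0.121 ]
side gauge [(0.81, [250.0, 126.0, 285.0, 194.0])]
side shaft [(0.88, [228.0, 146.0, 299.0, 164.0]), (0.5, [238.0, 154.0, 252.0, 178.0])]
side pred gauge box [252. 124.] [285. 193.]
side pred shaft box [228. 145.] [298. 167.]
```

All boxes agree with the predicted final layout to a few pixels in three views, apart from the gauge's lower edge in the wrist view, about 16 px off. The bystanders haven't moved. Handing in.

```bash
python3 -c "
from rig import env
print(env.close_job())"
```

```text
the job is handed in; nothing more can be done
None
```

The job is handed in: both small V-blocks stand in line on the plate, the shaft is seated in both vees, and the gauge stands with its plunger over the thick centre part. The shaft and gauge matched the planned layout in all three cameras to a few pixels, except the gauge's lower edge in the wrist view, about 16 px off; I had no way to read the plunger travel.

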